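# Flip the paddle rocker in a shuttered switch bank with an awl

### The arm

A 7-joint arm with a two-finger parallel gripper is mounted at the origin on a cart in front of the work surface, level with it; the furniture and walls round the work are solid. World frame = base frame: x ahead of the robot, y to its left, z up, the work surface at z = 0. Lengths are in mm, angles in degrees, forces in N, time in s.
With the tool pointing down it reaches from about 400 to 900 mm from the base axis. Payload 5.6 kg.
Tool frame: the origin (TCP) lies where the fingers leave the gripper's body, on its centre line; the fingertips stand 88 mm ahead of it and the grasp point (between the pads) lies 69 mm ahead of it; y points along the fingers, z is the direction in which the jaws open and shut, and the axes are right-handed (so a half turn about y gives the same grasp; the last joint's range is limited). The gripper opens to 92 mm and grips with 3 to 60 N. Pads are 20 mm wide; open, the fingers measure 128 mm over their backs; the gripper's body (75 mm by 189 mm) begins 69 mm behind the grasp point.
Start: joints at [69.041, 26.786, -0.665, 91.828, 0.344, 61.387, -3.226], TCP at [206.156, -616.446, 302.692] pointing down, gripper open.
Joint ranges: [-144.91, 144.91], [-17.63, 115.5], [-89.93, 88.59], [15.96, 139.68], [-74.01, 254.01], [8.47, 105.57], [-167.45, 167.45]. Speed limits (degrees/s): [147.25, 147.25, 180, 180, 180, 180, 180].

### API

Orientations are given as a 3x3 rotation matrix whose columns are the frame's x, y, z axes.
In Python, from rig import get_obs, capture, camera_info, close_job gives the robot as it stands.
- The arm moves only by the shell command python3 -m handwheel 'ROWS' [OPENING] [FORCE]. ROWS is JSON, one flat list of numbers, 4 for each row, row after row: the shift along the tool's x, y, z in units of 0.2 m (1.0 is 0.2 m), then the turn about the tool's y in units of pi rad (1.0 is pi rad). A call has 1 to 20 rows; each row is the pose to reach, as a shift and turn from the pose measured when the call began, along the tool's axes at that moment, turning the shorter way round; what a row does not reach only later rows make up. A row lasts 1/12 s, in which the tool goes at most 41.7 mm and 7.16 degrees, less where a joint would pass 70% of its speed; a pose out of reach is approached as far as the arm can. A call with a number of a shift or a turn outside -1 to 1 is refused whole. A call with a gripper value outside its range is refused whole. OPENING is the closure, from -1 (fully open) to 1 (shut), set as the call begins (- or left out, the last holds). The fingers move at their own pace and stop on an object; FORCE is the grip in N (left out, the last holds). Time passes only in rows, so rows that repeat a pose let the fingers close. It gives the time, the measured TCP pose, the force and the opening at its end, in the units of the state.
- get_obs(): the state, without advancing time (a new reading comes with each control period).
- capture(name): name is "side" or "top" or "wrist"; returns the picture (400x640x3 uint8, red, green, blue); there is no depth.
- camera_info(name): a dict with "K" (3x3 intrinsics, pixels), "k1" (the pictures are not rectified: a ray, as slopes to the right and down, at radius r is drawn at 1 + k1 r^2 times it, then the intrinsics apply), "pose" (4x4, takes a point from camera to world coordinates); the wrist camera has in their place "T_tool_cam" (4x4, takes a point from camera to tool coordinates, whose origin is the TCP and whose axes are the tool frame's). Camera axes: x right, y down, z forward; pixel columns grow to the right and rows downward; lengths in mm; the calibration is good to about 2 mm. A picture is of the moment at which its call begins: read the wrist's pose just before it. camera_info takes no time and is no camera call.
- close_job(): hands the job in, once; it reports no verdict.
The state is a dict: "clock": time; "q": joint angles; "dq": joint speeds; "tau": joint torques, N m; "tcp_pos": TCP position; "orientation": TCP orientation; "wrist_force": force on the tool from outside, world axes, zero at the start; "torque": the same for the moment, N m; "opening": finger opening in mm.
Only numpy, scipy, OpenCV 4.12 (cv2) and the standard library are available. Lean on these libraries where they do the work, as an engineer would, in place of code of your own. Each camera call takes 0.05 s, during which the arm holds its last target.

### The job

With the awl held as a stylus, slide the clear shutter of the switch module fully open, tip the one rocker that carries an upright paddle over so that its end towards the module's front (the side with the two brass terminals) is down, leaving the other five rockers as they stand, and slide the shutter fully shut again. Then lay the awl down flat on the bench or on the glass plate it came from, clear of the module. Only the awl may touch the module, not the gripper; press no harder than the switch needs, and leave the other things where they are.

Things in the scene. Friction and masses are not known exactly. Their poses are not given: they have to be found in the camera images.
- switch_module: fixed grey sheet-steel switch module, 92 (x) x 204 (y) x 50 mm high, standing on the bench; origin: centre of its underside, x points from its front face (two brass terminals) to its rear face (two round connectors), y along its length, z up. In its top (z = 50 mm) is an opening 26 mm (x) by 82 mm (y), centred at x = 0, y = -46 mm, and 15 mm deep, with a row of six rocker switches on its floor. Two guide rails 6 mm high run along y at x = +/-20.5 mm.
- opening (a point): centre of that opening, level with the module's top; fixed to the module
- shutter (a joint): clear plastic shutter over the opening, 36 x 90 x 2.5 mm, lying on the module's top between the rails; slides along the module's +y: 0 = shut, 0.087 m = fully open (then clear of the opening); rubs with about 1.5 N and stays where it is left. Starts shut or up to 10 mm open.
- shutter_rib (a point): middle of the top edge of the black thumb rib on the shutter's middle; the rib is 26 mm long (module's x), 3 mm thick (y) and stands 7 mm above the shutter's upper face, which is 3 mm above the module's top
- awl: awl, 155 mm long, 75 g: black pear-shaped handle 75 mm long, up to 28 mm thick, and a straight steel blade about 72 mm long and 4 mm thick. Lies on the glass plate that lies on the bench left of the module (236 x 400 mm, its top 4 mm over the bench). Origin under its middle; y points from the tip to the handle's butt, z up as it lies
- awl_tip (a point): the point of the awl's blade, 77 mm from the origin along the awl's -y
- awl_grip (a point): the thick middle of the awl's handle (28 mm wide), on its axis, 117 mm behind the tip and 12.5 mm above the plate as it lies
- rocker_3_front (a point): press point on the front end of the paddle rocker: on its upper face, 7 mm towards the module's front from its hinge. With the front end raised it lies about 5 mm below the module's top, with it down about 8 mm below
- switch_3: frame of the paddle switch, fixed in the module's bank, 22 (x) x 12 (y) mm; origin: centre of its underside on the opening's floor (35 mm over the bench), axes as the module's. The six switches are alike in size and stand 13 mm apart along the module's y; in which of the six places the paddle switch stands differs from start to start (the numbers in the names are not the order in the row).
- rocker_1 (a joint): a plain rocker (no paddle), same size, hinge, springs and signs; starts with its front end down (-0.25)
- rocker_2 (a joint): a plain rocker (no paddle), same size, hinge, springs and signs; starts with its front end raised (+0.25)
- rocker_3 (a joint): the paddle rocker: the only rocker with an upright cross paddle (9 wide, 2 thick, its top 9 mm over the hinge). Pale grey rocker 18 mm long (module's x), 9 mm wide, hinge along y at its middle, 39 mm above the bench. +0.25 rad = front end raised, rear end down (its start); -0.25 = front end down. Over-centre spring: it snaps to the end it is nearer to; about 5 N on the raised end, 7 mm from the hinge, starts it over, with 3 to 4 mm of travel
- rocker_4 (a joint): a plain rocker (no paddle), same size, hinge, springs and signs; starts with its front end down (-0.25)
- rocker_5 (a joint): a plain rocker (no paddle), same size, hinge, springs and signs; starts with its front end raised (+0.25)
- rocker_6 (a joint): a plain rocker (no paddle), same size, hinge, springs and signs; starts with its front end down (-0.25)
- salve_jar: bystander: salve jar 87 mm across, 57 mm high
- weighing_bottle: bystander: small bottle 37 mm across, 48 mm high
- rubber_stopper: bystander: stopper 31 mm across, 26 mm high
- hex_key: bystander: hex key 78 x 28 mm
- tweezers: bystander: tweezers 124 mm long
- crucible: bystander: crucible 43 mm across, 32 mm high
- crucible_lid: bystander: crucible lid 44 mm across
- tape_reel: bystander: tape reel 52 mm across
- boat_3: bystander: combustion boat 83 x 21 x 12 mm

How it is judged (in metres and radians):
On the way, in this order (a step that is already met when the one before it is completed fails the run):
1. the awl is held, lifted off the bench (height (world z) of awl_grip above 0.06 m and contact force between the fingers and awl above 1 N), for 0.2 s.
2. the shutter is fully open (at least 80 mm) (value of joint shutter above 0.08 m), for 0.1 s.
3. the paddle rocker has snapped over to the front, with the shutter open (value of joint rocker_3 below -0.15 rad and value of joint shutter above 0.075 m), for 0.1 s.
4. the shutter is shut again (within 4 mm), the paddle rocker still over (value of joint shutter below 0.004 m and value of joint rocker_3 below -0.15 rad), for 0.1 s.
At the end, for the whole second after the job is handed in: The paddle rocker stands tipped to the front (below -0.15 rad), each of the other five still stands as it started, the shutter is shut to within 4 mm, and the awl lies at rest flat on the bench or the glass plate, let go and not touching the module (all of step 4 and value of joint each of rocker_1, rocker_4, rocker_6 below -0.15 rad and value of joint each of rocker_2, rocker_5 above 0.15 rad and height (world z) of awl_grip between -0.01 and 0.03 m and height (world z) of awl_tip below 0.03 m and contact force between awl and switch_module below 0.05 N and linear speed of awl below 0.02 m/s).
It fails at once if one of the other five rockers is tipped over (value of joint any of rocker_1, rocker_4, rocker_6 above 0 rad or value of joint any of rocker_2, rocker_5 below 0 rad).
It fails at once if the gripper or arm touches the module (more than 1 N) (contact force between any of the fingers, the arm and switch_module above 1 N or contact force between any of the fingers, the arm and switch_3 above 1 N).
It fails at once if the awl is forced against the module or the paddle switch (more than 40 N) (contact force between awl and switch_module above 40 N or contact force between awl and switch_3 above 40 N).
It fails at once if a bystander is shifted by more than 30 mm (distance of any of salve_jar, weighing_bottle, rubber_stopper, hex_key, tweezers, crucible, crucible_lid, tape_reel, boat_3 from where it was at the start of the episode above 0.03 m).
It also fails if it takes over 69 s, if anything falls off the work surface, if the arm or the gripper's body presses on something with over 40 N, if the wrist force passes 120 N, or if a joint passes its speed limit or range.

## Working session

There is one attempt and no reset: what is moved stays moved. The work goes in short steps, Python scripts to look and compute and a shell command to move; the robot and the scene stay as the last step left them, time stands still between calls to the robot, and variables do not carry over. Pictures are saved under pics/ and viewed, and the job is handed in when it is done.

```bash
ls; mkdir -p pics; python3 - <<'E'
from rig import *
import cv2,numpy as np
o=get_obs()
for k,v in o.items(): print(k,np.round(v,3).tolist())
for n in ("side","top","wrist"):
    im=capture(n); cv2.imwrite(f"pics/{n}0.png",im[:,:,::-1])
    i=camera_info(n); print(n,{k:np.round(v,4).tolist() for k,v in i.items()})
E
```

```text
pics
clock 0.0
q [69.042, 26.836, -0.665, 91.881, 0.346, 61.385, -3.227]
dq [0.002, -0.011, 0.052, -0.044, -0.023, 0.102, 0.072]
tau [0.0, -52.057, -0.012, -24.374, -0.056, 0.017, 0.0]
tcp_pos [205.983, -616.051, 301.745]
orientation [[-0.948, -0.001, 0.317], [-0.317, 0.002, -0.948], [0.0, -1.0, -0.002]]
wrist_force [0.275, -0.588, -0.428]
torque [-0.013, -0.026, 0.011]
opening 92.133
side {'K': [[374.8333, 0.0, 316.8068], [0.0, 374.8333, 205.6783], [0.0, 0.0, 1.0]], 'k1': -0.0769, 'pose': [[0.9704, -0.1372, 0.1987, 365.3719], [-0.2413, -0.5823, 0.7764, -743.98], [0.0092, -0.8013, -0.5982, 653.7038], [0.0, 0.0, 0.0, 1.0]]}
top {'K': [[463.9509, 0.0, 314.5151], [0.0, 463.9509, 200.8113], [0.0, 0.0, 1.0]], 'k1': -0.134, 'pose': [[0.027, -0.9899, 0.1395, 372.4754], [-0.9996, -0.0265, 0.0051, 53.149], [-0.0013, -0.1396, -0.9902, 1426.2395], [0.0, 0.0, 0.0, 1.0]]}
wrist {'K': [[319.5182, 0.0, 321.7678], [0.0, 319.5182, 198.4946], [0.0, 0.0, 1.0]], 'k1': -0.0605, 'T_tool_cam': [[-0.0003, 0.9633, 0.2684, -76.7916], [0.0004, -0.2684, 0.9633, -82.7795], [1.0, 0.0004, -0.0003, -0.82], [0.0, 0.0, 0.0, 1.0]]}
```

View pics/side0.png

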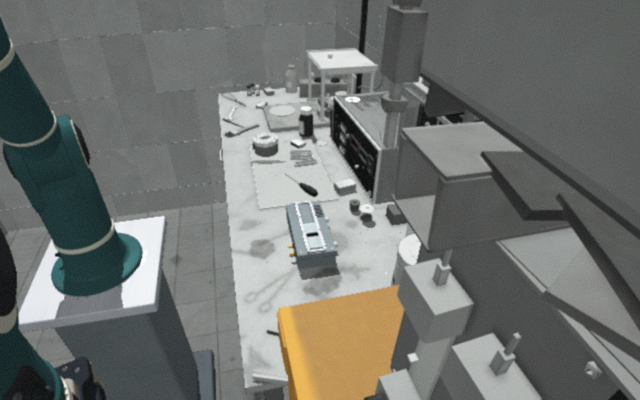

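View pics/top0.png

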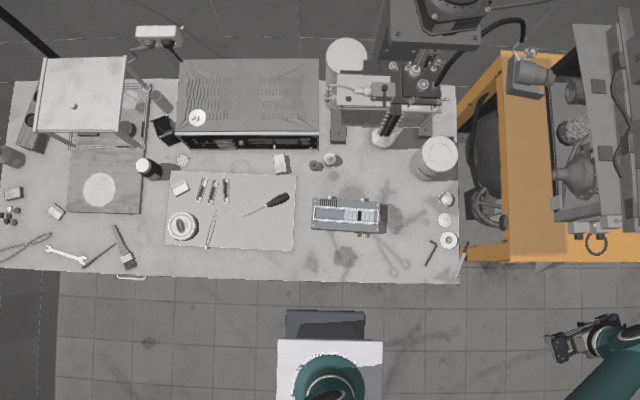

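View pics/wrist0.png

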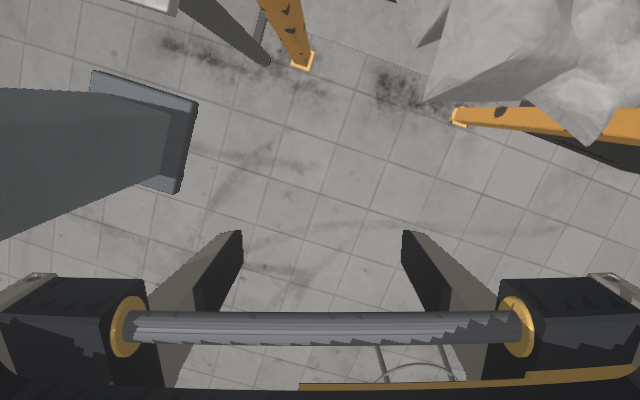

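```bash
cat > h.py <<'E'
from rig import *
import cv2,numpy as np
def info(name,o=None):
    i=camera_info(name)
    if name=="wrist":
        o=o or get_obs(); T=np.eye(4);T[:3,:3]=np.array(o["orientation"]);T[:3,3]=o["tcp_pos"]
        P=T@np.array(i["T_tool_cam"])
    else: P=np.array(i["pose"])
    return np.array(i["K"]),i["k1"],P
def ray(name,u,v,I=None):
    K,k1,P=I or info(name)
    p=cv2.undistortPoints(np.array([[[u,v]]],float),K,np.array([k1,0,0,0]))[0,0]
    return P[:3,3],P[:3,:3]@np.array([p[0],p[1],1.])
def onz(name,u,v,z,I=None):
    c,d=ray(name,u,v,I); return c+d*(z-c[2])/d[2]
def proj(name,X,I=None):
    K,k1,P=I or info(name)
    X=np.atleast_2d(np.array(X,float)); R=P[:3,:3].T
    rv=cv2.Rodrigues(R)[0]; 
    return cv2.projectPoints(X,rv,-R@P[:3,3],K,np.array([k1,0,0,0]))[0][:,0]
def tri(*rs):
    A=np.zeros((3,3));b=np.zeros(3)
    for c,d in rs:
        d=d/np.linalg.norm(d);M=np.eye(3)-np.outer(d,d);A+=M;b+=M@c
    X=np.linalg.solve(A,b)
    return X,[np.linalg.norm(np.cross(X-c,d/np.linalg.norm(d))) for c,d in rs]
def snap(name,fn,crop=None,s=1):
    o=get_obs(); im=capture(name); 
    cv2.imwrite(f"pics/{fn}_raw.png",im[:,:,::-1])
    if crop: x0,y0,x1,y1=crop; im=im[y0:y1,x0:x1]
    cv2.imwrite(f"pics/{fn}.png",cv2.resize(im[:,:,::-1],None,fx=s,fy=s,interpolation=cv2.INTER_CUBIC))
    return o,im
E
python3 - <<'E'
import cv2
from h import *
im=cv2.imread("pics/top0.png")
cv2.imwrite("pics/topc.png",cv2.resize(im[140:260,150:400],None,fx=3.2,fy=3.2,interpolation=cv2.INTER_CUBIC))
im=cv2.imread("pics/side0.png")
cv2.imwrite("pics/sidec.png",cv2.resize(im[120:280,230:390],None,fx=3.7,fy=3.7,interpolation=cv2.INTER_CUBIC))
for p in [(457,85),(470,260),(311,198),(382,238),(312,228),(380,198),(289,195),(245,214)]: print(p,onz("top",*p,0).round(),onz("top",*p,50).round())
E
```

```text
(457, 85) [ 971. -398.    0.] [ 950. -382.   50.]
(470, 260) [ 401. -427.    0.] [ 400. -410.   50.]
(311, 198) [582.  72.   0.] [575.  71.  50.]
(382, 238) [ 463. -151.    0.] [ 460. -143.   50.]
(312, 228) [489.  66.   0.] [485.  65.  50.]
(380, 198) [ 588. -143.    0.] [ 580. -136.   50.]
(289, 195) [589. 140.   0.] [582. 137.  50.]
(245, 214) [526. 275.   0.] [521. 267.  50.]
```

View pics/topc.png

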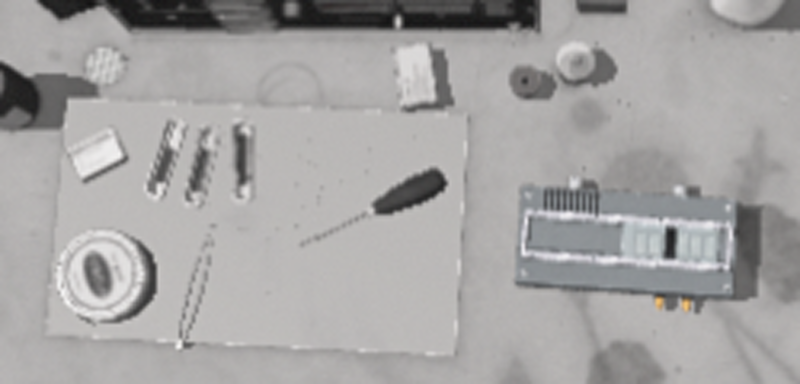

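View pics/sidec.png

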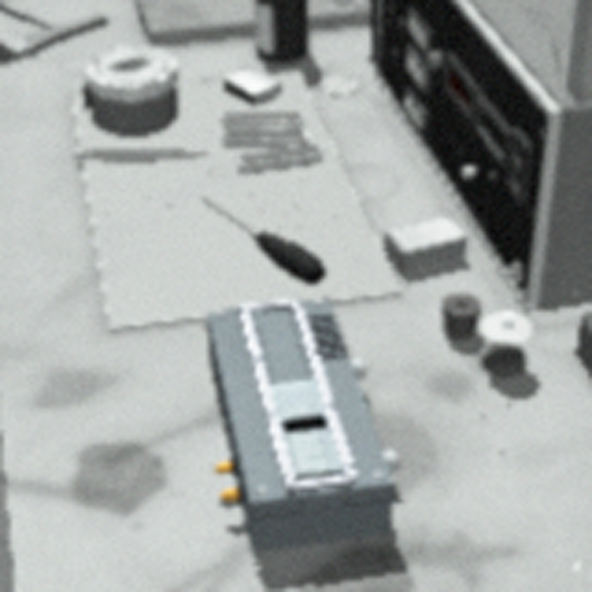

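```bash
cat >> h.py <<'E'
def go(*targets,yaw=None):
    "print rows units for world TCP targets; yaw: world angle deg of tool x"
    o=get_obs();R=np.array(o["orientation"]);p=np.array(o["tcp_pos"])
    a=np.degrees(np.arctan2(R[1,0],R[0,0]))
    print("at",p.round(1),"yaw",a.round(2),"clock",o["clock"],"open",round(o["opening"],1),"F",np.round(o["wrist_force"],1))
    for t in targets: 
        d=R.T@(np.array(t)-p)/200; print(t,d.round(4), "rows>=",round(np.linalg.norm(d)*200/41.7,1))
    if yaw is not None:
        t=-((yaw-a+180)%360-180)/180; print("turn",round(t,4),"rows>=",round(abs(t)*180/7.16,1))
E
python3 - <<'E'
from h import *
go((300,-350,400),(560,10,400),yaw=-66)
E
```

```text
at [ 206.  -616.2  302. ] yaw -161.51 clock 0.15 open 91.9 F [ 0.3 -0.7  0.6]
(300, -350, 400) [-0.8677 -0.4888 -1.1137] rows>= 7.2
(560, 10, 400) [-2.6715 -0.4873 -2.4085] rows>= 17.4
turn -0.5306 rows>= 13.3
```

```bash
python3 -m handwheel '[-0.2,-0.15,-0.25,0, -0.4,-0.3,-0.5,0, -0.6,-0.45,-0.75,0, -0.78,-0.49,-1,0, -0.78,-0.49,-1,0, -0.78,-0.49,-1,0, -0.78,-0.49,-1,-0.1, -0.78,-0.49,-1,-0.2,-0.78,-0.49,-1,-0.2,-0.78,-0.49,-1,-0.2]' -1 20
python3 - <<'E'
from h import *
go((560,10,400),yaw=-66)
E
```

```text
clock: 0.98
tcp_pos: [290.8, -376.5, 400.5]
orientation: [[-0.675, -0.0, 0.738], [-0.738, 0.001, -0.675], [-0.0, -1.0, -0.001]]
wrist_force: [0.5, 1.0, 0.1]
opening: 92.2
at [ 290.8 -376.5  400.5] yaw -132.43 clock 0.9833 open 92.2 F [0.5 1.  0.1]
(560, 10, 400) [-2.3344  0.0034 -0.3103] rows>= 11.3
turn -0.3691 rows>= 9.3
```

```bash
python3 -m handwheel '[-0.2,0,-0.03,0, -0.4,0,-0.06,0, -0.6,0,-0.1,-0.04, -0.8,0,-0.12,-0.08, -1,0,-0.14,-0.12, -1,0,-0.14,-0.16, -1,0,-0.14,-0.2, -1,0,-0.14,-0.2]'
python3 - <<'E'
from h import *
go((560,10,400),yaw=-66)
E
```

```text
clock: 1.65
tcp_pos: [405.3, -209.2, 400.4]
orientation: [[-0.107, -0.001, 0.994], [-0.994, 0.001, -0.107], [-0.001, -1.0, -0.001]]
wrist_force: [0.7, -0.4, -0.6]
opening: 91.8
at [ 405.3 -209.2  400.4] yaw -96.14 clock 1.65 open 91.8 F [ 0.7 -0.4 -0.6]
(560, 10, 400) [-1.1725  0.0022  0.6518] rows>= 6.4
turn -0.1675 rows>= 4.2
```

```bash
python3 -m handwheel '[-0.2,0,0.12,-0.04, -0.4,0,0.24,-0.08, -0.6,0,0.36,-0.12, -0.8,0,0.5,-0.16, -1,0,0.65,-0.167, -1,0,0.65,-0.167, -1,0,0.65,-0.167,-1,0,0.65,-0.167]'
python3 - <<'E'
from h import *
o,_=snap("wrist","w1"); go((560,10,400),yaw=-66)
E
```

```text
clock: 2.32
tcp_pos: [556.3, -23.3, 399.6]
orientation: [[0.405, -0.002, 0.914], [-0.914, 0.002, 0.405], [-0.002, -1.0, -0.001]]
wrist_force: [-0.3, 0.4, -0.3]
opening: 91.6
at [555.7 -24.9 399.7] yaw -66.23 clock 2.3667 open 91.4 F [-0.3 -1.  -0.1]
(560, 10, 400) [-0.151  -0.0013  0.0902] rows>= 0.8
turn -0.0013 rows>= 0.0
```

View pics/w1.png

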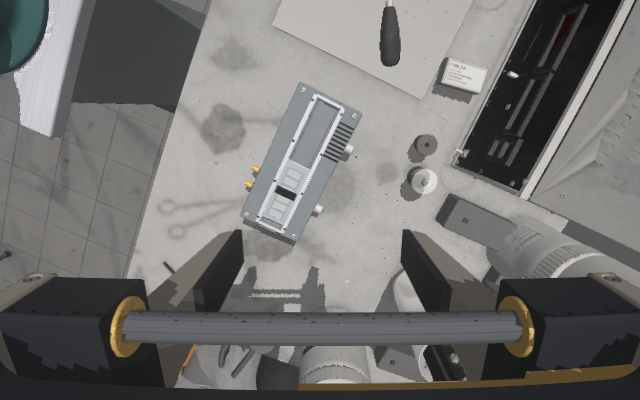

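```bash
python3 - <<'E'
import cv2
im=cv2.imread("pics/w1_raw.png")[75:250,230:370]
cv2.imwrite("pics/w1z.png",cv2.resize(im,None,fx=3.4,fy=3.4,interpolation=cv2.INTER_CUBIC))
E
```

```text
(no output)
```

View pics/w1z.png

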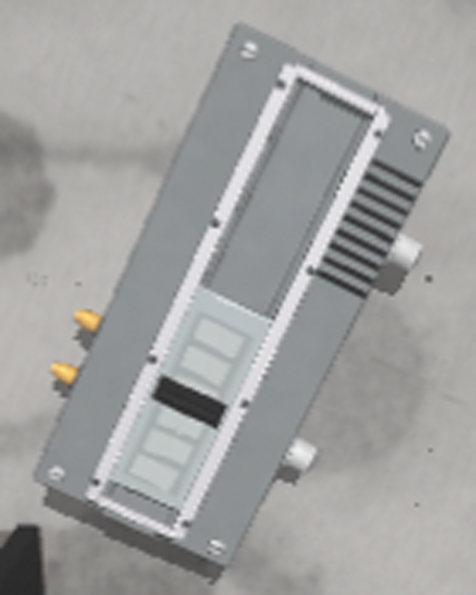

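```bash
python3 - <<'E'
from h import *
# pose of capture = w1 obs: recompute (arm hold)
I=info("wrist")
f=lambda x,y:(230+x/3.4,75+y/3.4)
c=[f(238,25),f(448,130),f(222,567),f(37,482)]
L=np.array([[-46,102],[46,102],[46,-102],[-46,-102]],float)
W=np.array([onz("wrist",*p,50,I)[:2] for p in c]); print(W.round(1))
print(np.linalg.norm(W-np.roll(W,-1,0),axis=1).round(1))
A,_=cv2.estimateAffinePartial2D(L,W); print(A, np.degrees(np.arctan2(A[1,0],A[0,0])), np.hypot(A[0,0],A[1,0]))
print((L@A[:,:2].T+A[:,2]-W).round(1))
Ai=cv2.invertAffineTransform(A)
for n,p,z in [("ribtop",(157,388),60),("ribtop",(224,415),60),("shutterfar",(200,290),53),("shutterfar2",(272,318),53),("barlow",(95,492),56),("barlow",(180,530),56),("barhi",(290,70),56),("barhi",(385,115),56)]:
    w=onz("wrist",*f(*p),z,I)[:2]; print(n,w.round(1),(Ai[:,:2]@w+Ai[:,2]).round(1))
# top cam
for n,p,z in [("tip",(244,216.5),6),("butt",(289.3,195),16)]: print(n,onz("top",*p,z).round(1))
for n,p,z in [("butt",(390,66),16)]: print(n,onz("wrist",*p,z,I).round(1))
E
```

```text
[[ 485.7   66. ]
 [ 575.1   63.1]
 [ 565.  -140.3]
 [ 478.7 -136.3]]
[ 89.4 203.6  86.3 202.4]
[[ 9.88648655e-01  3.00563678e-02  5.27329186e+02]
 [-3.00563678e-02  9.88648655e-01 -3.64993952e+01]] -1.741339310093084 0.9891054283044302
[[-0.8 -0.2]
 [ 0.8 -0.1]
 [ 4.8  1.6]
 [ 0.   0.4]]
ribtop [510.6 -75. ] [-15.8 -39.4]
ribtop [539.5 -74.5] [ 13.5 -38. ]
shutterfar [511.2 -32.7] [-16.4   3.3]
shutterfar2 [541.9 -31.6] [14.5  5.4]
barlow [ 503.1 -128.1] [-21.6 -93.3]
barlow [ 541.9 -129.4] [ 17.6 -93.4]
barhi [510.5  58.6] [-19.9  95.6]
barhi [550.1  58.1] [20.1 96.3]
tip [517.8 276.7   6. ]
butt [587.1 138.4  16. ]
butt [587.2 137.7  16. ]
```

```bash
python3 - <<'E'
from h import *
go((560,-155,230),yaw=-66)
E
```

```text
at [555.7 -24.9 399.7] yaw -66.23 clock 2.3667 open 91.4 F [-0.3 -1.  -0.1]
(560, -155, 230) [ 0.6051  0.8483 -0.2407] rows>= 5.1
turn -0.0013 rows>= 0.0
```

```bash
python3 -m handwheel '[0.15,0.21,-0.06,0, 0.3,0.42,-0.12,0, 0.45,0.63,-0.18,0, 0.6,0.85,-0.24,0, 0.6,0.85,-0.24,0, 0.6,0.85,-0.24,0, 0.6,0.85,-0.24,0]'
python3 - <<'E'
from h import *
snap("wrist","w2"); go((560,10,400))
E
```

```text
clock: 2.95
tcp_pos: [557.1, -157.8, 227.4]
orientation: [[0.396, -0.008, 0.918], [-0.918, 0.001, 0.396], [-0.004, -1.0, -0.007]]
wrist_force: [0.6, 0.4, 0.7]
opening: 92.1
at [ 558.7 -155.5  229.5] yaw -66.48 clock 3.0 open 92.0 F [0.7 0.9 0.6]
(560, 10, 400) [-0.7581 -0.8518  0.3334] rows>= 5.7
```

View pics/w2.png

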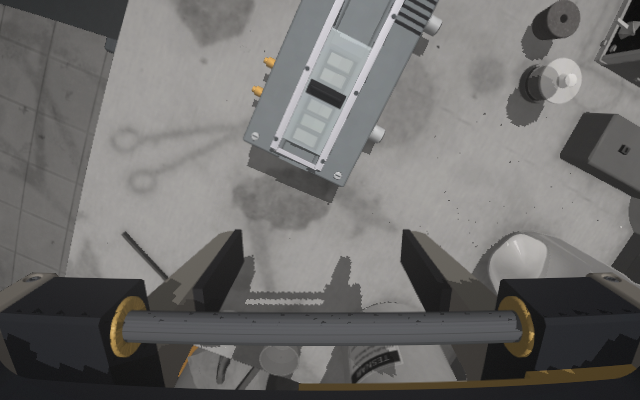

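```bash
python3 - <<'E'
from h import *
im=cv2.imread("pics/w2_raw.png")[20:190,235:405]
cv2.imwrite("pics/w2z.png",cv2.resize(im,None,fx=3.5,fy=3.5,interpolation=cv2.INTER_CUBIC))
E
```

```text
(no output)
```

View pics/w2z.png

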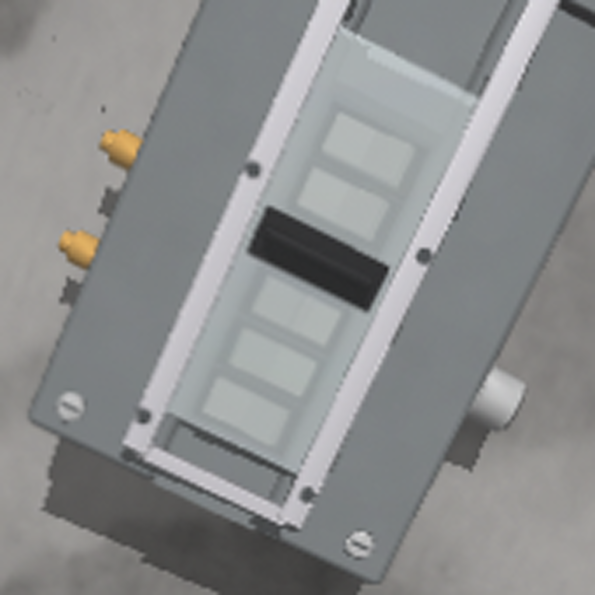

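```bash
python3 - <<'E'
from h import *
b=onz("side",375.5,203,0); print(b)
for h in (80,100,120,140,160): print(h,proj("side",[b[0],b[1],h]),proj("top",[b[0],b[1],h]))
f=lambda x,y:(235+x/3.5,20+y/3.5)
I=info("wrist")
L=np.array([[-46,-102],[46,-102]],float)
W=np.array([onz("wrist",*f(*p),50,I)[:2] for p in [(32,418),(378,582)]]);print(W.round(1),np.linalg.norm(W[0]-W[1]))
for p,z in [((253,170),56),((424,256),56),((144,416),56),((307,495),56),((125,447),56),((300,525),56),((272,207),60),((388,268),60),((70,405),50),((359,544),50),((343,30),53),((480,97),53)]:
    print(p,onz("wrist",*f(*p),z,I)[:2].round(1))
E
```

```text
[754.59724726  77.49382279   0.        ]
80 [[378.38000175 180.22978229]] [[310.41917598 137.05707588]]
100 [[379.1345774  174.21899413]] [[310.35164188 135.19808823]]
120 [[379.90357009 168.07375006]] [[310.28216281 133.28533501]]
140 [[380.68727398 161.7903064 ]] [[310.21065457 131.31647821]]
160 [[381.48598201 155.36482837]] [[310.13702813 129.28904419]]
[[ 479.9 -131.3]
 [ 570.  -134.9]] 90.2231495969967
(253, 170) [506.5 -61.3]
(424, 256) [547.9 -62.7]
(144, 416) [ 504.3 -119.7]
(307, 495) [ 545.5 -121.5]
(125, 447) [ 502.9 -128. ]
(300, 525) [ 546.8 -128.6]
(272, 207) [513.5 -67. ]
(388, 268) [541.5 -68.5]
(70, 405) [ 487. -125.]
(359, 544) [ 562.  -128.2]
(343, 30) [512.7 -27.1]
(480, 97) [545.2 -27.5]
```

```bash
python3 - <<'E'
from h import *
im=cv2.imread("pics/top0.png")[110:190,170:340]
a=cv2.resize(im,None,fx=4.5,fy=4.5,interpolation=cv2.INTER_CUBIC)
cv2.imwrite("pics/ti.png",a)
im=cv2.imread("pics/side0.png")[80:230,310:420]
cv2.imwrite("pics/si.png",cv2.resize(im,None,fx=4,fy=4,interpolation=cv2.INTER_CUBIC))
im=cv2.imread("pics/w1_raw.png")[0:220,420:640]
cv2.imwrite("pics/wi.png",cv2.resize(im,None,fx=2.7,fy=2.7,interpolation=cv2.INTER_CUBIC))
E
```

```text
(no output)
```

View pics/ti.png

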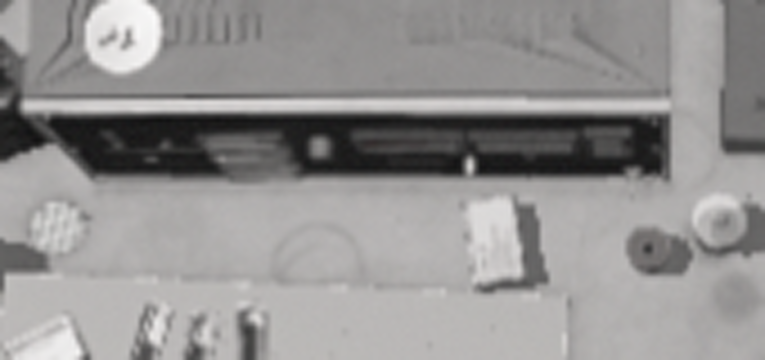

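View pics/si.png

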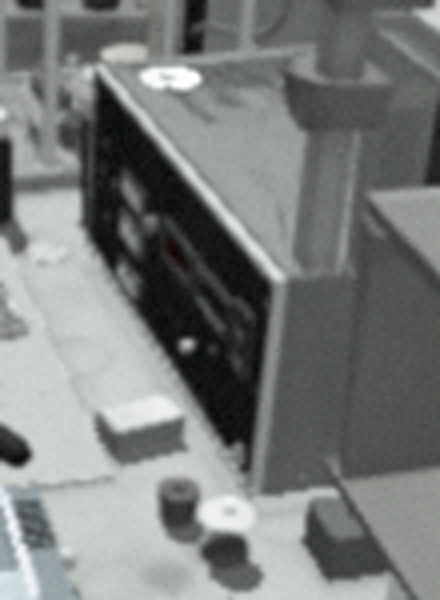

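View pics/wi.png

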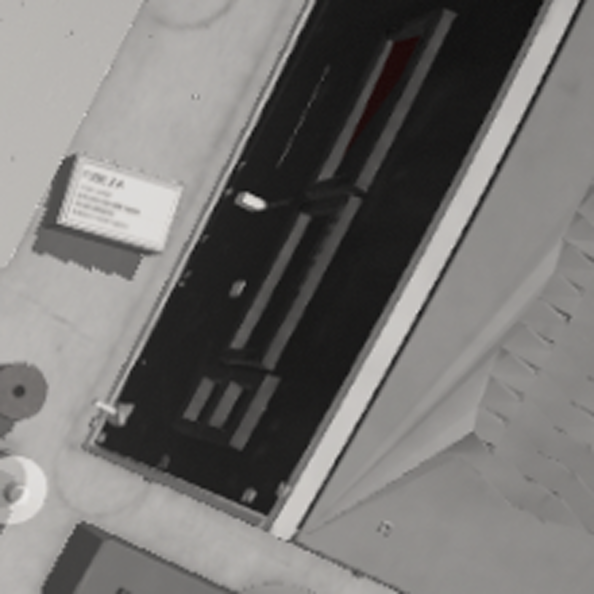

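```bash
python3 - <<'E'
from h import *
o=dict(orientation=[[.403,-.002,.915],[-.915,.002,.403],[-.002,-1,-.001]],tcp_pos=[555.7,-24.9,399.7])
I=info("wrist",o)
r=[ray("side",379.5,149.5),ray("top",318.9,134),ray("wrist",521.9,196.3,I)]
print(tri(*r)); print(tri(r[1],r[2]))
z=tri(*r)[0][2]
for p in [(319,134),(300,133.7),(280,133.5),(176,133)]: print(onz("top",*p,z))
E
```

```text
(array([733.23943576,  51.92595877, 193.39681882]), [np.float64(1.519281561193176), np.float64(1.5336890382519832), np.float64(0.06384680647929722)])
(array([730.72941235,  52.09481479, 196.86253048]), [np.float64(0.3106692516968324), np.float64(0.31066925169681503)])
[731.72849548  52.12829695 193.39681882]
[731.21649773 104.3376216  193.39681882]
[730.44036205 159.36543933 193.39681882]
[726.40293028 450.14400645 193.39681882]
```

```bash
python3 - <<'E'
from h import *
go((570,172,230),yaw=-63.4)
E
```

```text
at [ 558.7 -155.5  229.5] yaw -66.48 clock 3.0 open 92.0 F [0.7 0.9 0.6]
(570, 172, 230) [-1.4791e+00 -1.4000e-03  7.0520e-01] rows>= 7.9
turn -0.0171 rows>= 0.4
```

```bash
python3 -m handwheel '[-0.19,0,0.09,0, -0.38,0,0.18,0, -0.56,0,0.27,0, -0.74,0,0.36,-0.01,-0.92,0,0.45,-0.017,-1,0,0.55,-0.017,-1,0,0.65,-0.017,-1,0,0.705,-0.017,-1,0,0.705,-0.017]'
python3 - <<'E'
from h import *
go((570,172,230),yaw=-63.4)
E
```

```text
clock: 3.75
tcp_pos: [610.0, 87.5, 232.5]
orientation: [[0.45, 0.002, 0.893], [-0.893, 0.003, 0.45], [-0.002, -1.0, 0.003]]
wrist_force: [-0.3, 0.0, -0.4]
opening: 91.9
at [610.   87.5 232.5] yaw -63.26 clock 3.75 open 91.9 F [-0.3  0.  -0.4]
(570, 172, 230) [-0.4672  0.0133  0.0114] rows>= 2.2
turn 0.0008 rows>= 0.0
```

```bash
python3 -m handwheel '[-0.16,0,0,0,-0.32,0.01,0.01,0,-0.467,0.013,0.011,0,-0.467,0.013,0.011,0,-0.467,0.013,0.011,0,-0.467,0.013,0.011,0]'
python3 - <<'E'
from h import *
go((570,172,230),yaw=-63.4); o,im=snap("wrist","w3")
I=info("wrist",o)
g=cv2.cvtColor(im,cv2.COLOR_RGB2GRAY)
m=((g<60)&(np.indices(g.shape)[0]<300)).astype(np.uint8)
n,l,s,c=cv2.connectedComponentsWithStats(m)
for i in range(1,n):
    if s[i,4]>300: print(s[i],c[i].round(1))
E
```

```text
clock: 4.25
tcp_pos: [570.1, 171.3, 231.4]
orientation: [[0.449, 0.004, 0.893], [-0.893, 0.002, 0.449], [-0.0, -1.0, 0.004]]
wrist_force: [0.1, -0.0, 0.1]
opening: 92.0
at [570.1 171.3 231.4] yaw -63.29 clock 4.25 open 92.0 F [ 0.1 -0.   0.1]
(570, 172, 230) [-0.0033  0.0069  0.0012] rows>= 0.0
turn 0.0006 rows>= 0.0
[  462     0   178   300 27290] [573.8 189.8]
[   0   57   93  136 9228] [ 37.1 119.6]
[307 153  28  76 606] [318.4 196.7]
[ 193  230   52   70 1948] [221.2 270.8]
[ 401  230   52   70 1931] [423.  270.8]
[  20  277  128   23 2323] [ 87.9 289.1]
```

View pics/w3.png

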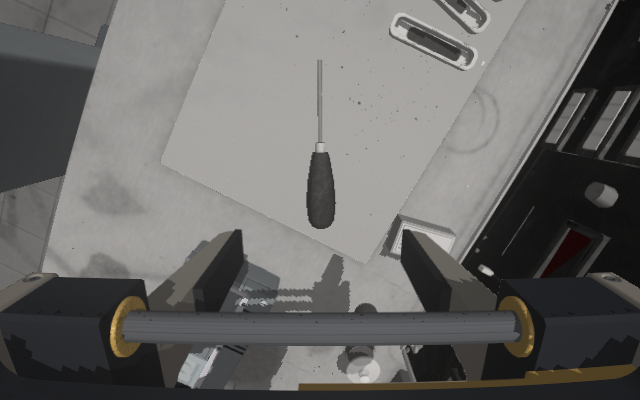

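```bash
python3 - <<'E'
from h import *
I=info("wrist")
for z in (6,10,16.5):
    print(z,onz("wrist",319.5,60,z,I).round(1))
tip=onz("wrist",319.5,60,8,I); b=onz("wrist",321,229,14,I); g=onz("wrist",320.8,205,16.5,I)
print(b,g,np.linalg.norm((b-tip)[:2]),np.linalg.norm((g-tip)[:2]))
d=(b-tip)[:2];d/=np.linalg.norm(d);print(d,np.degrees(np.arctan2(d[1],d[0])))
G=tip[:2]+117*d; print(G)
for p in[(306.5,205),(335.5,205)]: print(onz("wrist",*p,16.5,I))
go((G[0],G[1],95.5),yaw=np.degrees(np.arctan2(d[1],d[0])))
E
```

```text
6 [516.6 278.2   6. ]
10 [516.9 277.6  10. ]
16.5 [517.3 276.8  16.5]
[589.09227946 136.48946198  14.        ] [577.33669568 159.50956104  16.5       ] 158.83757820210957 132.98959323563395
[ 0.45541433 -0.89027961] -62.908403664260476
[570.03884667 173.73660481]
[564.91168113 153.29570347  16.5       ]
[590.11506806 165.89827117  16.5       ]
at [570.4 170.6 231. ] yaw -63.37 clock 4.3 open 91.9 F [-0.7  0.2  0.7]
(np.float64(570.0388466727436), np.float64(173.73660480726866), 95.5) [-0.0148  0.6776  0.0028] rows>= 3.3
turn -0.0026 rows>= 0.1
```

```bash
python3 -m handwheel '[0,0.18,0,0, 0,0.36,0,0, 0,0.52,0,0, -0.005,0.62,0.003,-0.002, -0.005,0.67,0.003,-0.002, -0.005,0.678,0.003,-0.002, -0.005,0.678,0.003,-0.002,-0.005,0.678,0.003,-0.002]'
python3 - <<'E'
from h import *
go((571,172,95.5))
E
```

```text
clock: 4.97
tcp_pos: [572.1, 171.9, 96.9]
orientation: [[0.453, 0.006, 0.891], [-0.891, 0.003, 0.453], [0.0, -1.0, 0.006]]
wrist_force: [0.3, 0.6, 0.4]
opening: 91.8
at [572.1 171.9  96.9] yaw -63.06 clock 4.9667 open 91.8 F [0.3 0.6 0.4]
(571, 172, 95.5) [-0.0028  0.007  -0.0047] rows>= 0.0
```

Close on the handle.

```bash
python3 -m handwheel '[0,0.003,-0.003,0,0,0.003,-0.003,0,0,0.003,-0.003,0,0,0.003,-0.003,0,0,0.003,-0.003,0,0,0.003,-0.003,0,0,0.003,-0.003,0,0,0.003,-0.003,0]' 1 20
python3 -m handwheel '[0,0,0,0,0,0,0,0,0,0,0,0,0,0,0,0]' 1 20
```

```text
clock: 5.63
tcp_pos: [571.5, 171.7, 96.3]
orientation: [[0.453, 0.006, 0.891], [-0.891, 0.003, 0.453], [0.0, -1.0, 0.006]]
wrist_force: [-0.6, 0.4, 0.1]
opening: 41.0
clock: 5.97
tcp_pos: [571.4, 171.6, 96.2]
orientation: [[0.453, 0.005, 0.891], [-0.891, 0.003, 0.453], [0.0, -1.0, 0.006]]
wrist_force: [0.4, 0.1, -0.0]
opening: 24.8
```

```bash
python3 -m handwheel '[0,0,0,0, 0,-0.05,0,0, 0,-0.15,0,0, 0,-0.3,0,0, 0,-0.48,0,0, 0,-0.65,0,0,0,-0.7,0,0,0,-0.7,0,0,0,-0.7,0,0]'
python3 - <<'E'
from h import *
snap("wrist","w4"); snap("side","s4",(200,100,400,250),4)
go((571,172,95.5))
E
```

```text
clock: 6.72
tcp_pos: [570.5, 171.0, 236.4]
orientation: [[0.453, 0.006, 0.892], [-0.892, 0.002, 0.453], [0.001, -1.0, 0.006]]
wrist_force: [0.3, -0.5, -0.7]
opening: 25.1
at [569.8 170.7 234.5] yaw -63.07 clock 6.8167 open 25.2 F [-0.2  0.7  0.1]
(571, 172, 95.5) [-0.0029  0.6948  0.0065] rows>= 3.3
```

View pics/w4.png

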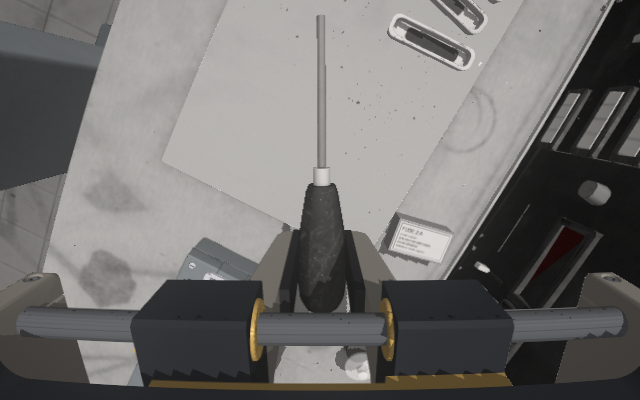

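View pics/s4.png

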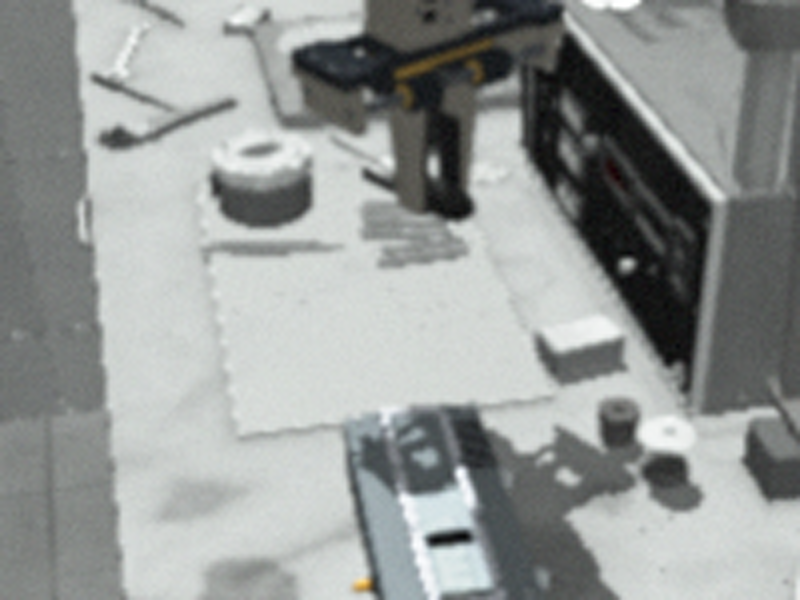

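```bash
cat >> h.py <<'E'
def tipfrompx(u,v,gx=0.,gy=79.7,L=117.):
    i=camera_info("wrist");P=np.array(i["T_tool_cam"])
    c,d=ray("wrist",u,v,(np.array(i["K"]),i["k1"],P))
    # intersect with sphere about grip
    g=np.array([gx,gy,0.]); e=c-g; d=d/np.linalg.norm(d)
    b=e@d; q=b*b-(e@e-L*L)
    if q<0: t=-b; 
    else: t=-b+np.array([-1,1])*np.sqrt(q)
    for tt in np.atleast_1d(t):
        X=c+tt*d; print("tip tool",X.round(1),"dist",np.linalg.norm(X-g).round(1),"tilt(down+)",np.degrees(np.arctan2(X[1]-g[1],-(X[0]-g[0]))).round(1))
E
python3 - <<'E'
from h import *
for gx in (-3,0,3): tipfrompx(321,14.5,gx=gx)
E
```

```text
tip tool [-103.9   20.5    0.9] dist 117.0 tilt(down+) -30.4
tip tool [-120.    81.1    0.8] dist 117.0 tilt(down+) 0.7
tip tool [-107.1   32.7    0.9] dist 117.0 tilt(down+) -23.7
tip tool [-116.3   67.4    0.9] dist 117.0 tilt(down+) -6.1
tip tool [-111.5   49.3    0.9] dist 118.5 tilt(down+) -14.9
```

```bash
python3 - <<'E'
from h import *
go((706,130,305),yaw=0)
E
```

```text
at [569.8 170.7 234.5] yaw -63.07 clock 6.8167 open 25.2 F [-0.2  0.7  0.1]
(706, 130, 305) [ 0.4899 -0.3513  0.5162] rows>= 3.8
turn -0.3504 rows>= 8.8
```

```bash
python3 -m handwheel '[0,-0.15,0,-0.03, 0,-0.3,0,-0.06, 0.1,-0.35,0.1,-0.1, 0.2,-0.35,0.2,-0.14, 0.3,-0.35,0.3,-0.18, 0.4,-0.35,0.4,-0.22, 0.45,-0.35,0.48,-0.26, 0.48,-0.35,0.51,-0.3, 0.49,-0.35,0.516,-0.34, 0.49,-0.35,0.516,-0.35, 0.49,-0.35,0.516,-0.35,0.49,-0.35,0.516,-0.35]'
python3 - <<'E'
from h import *
snap("wrist","w5"); snap("side","s5",(260,60,420,180),5)
go((706,130,305),yaw=0)
E
```

```text
clock: 7.82
tcp_pos: [705.5, 129.9, 302.4]
orientation: [[1.0, -0.001, 0.002], [-0.002, 0.001, 1.0], [-0.001, -1.0, 0.001]]
wrist_force: [-0.1, -0.0, -0.6]
opening: 25.2
at [705.6 130.1 303.6] yaw -0.11 clock 7.9167 open 24.7 F [-0.2  0.3 -0.6]
(706, 130, 305) [ 0.002  -0.0071 -0.0003] rows>= 0.0
turn -0.0006 rows>= 0.0
```

View pics/w5.png

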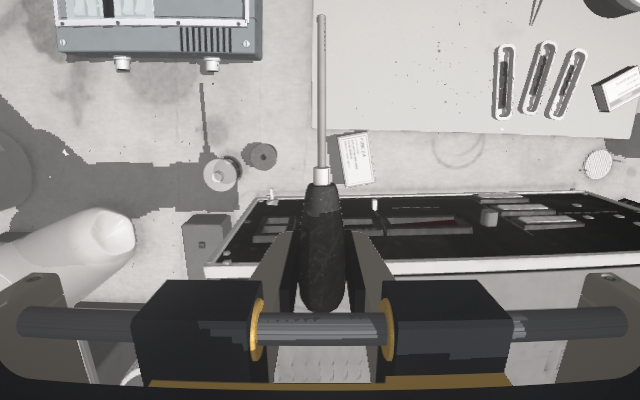

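View pics/s5.png

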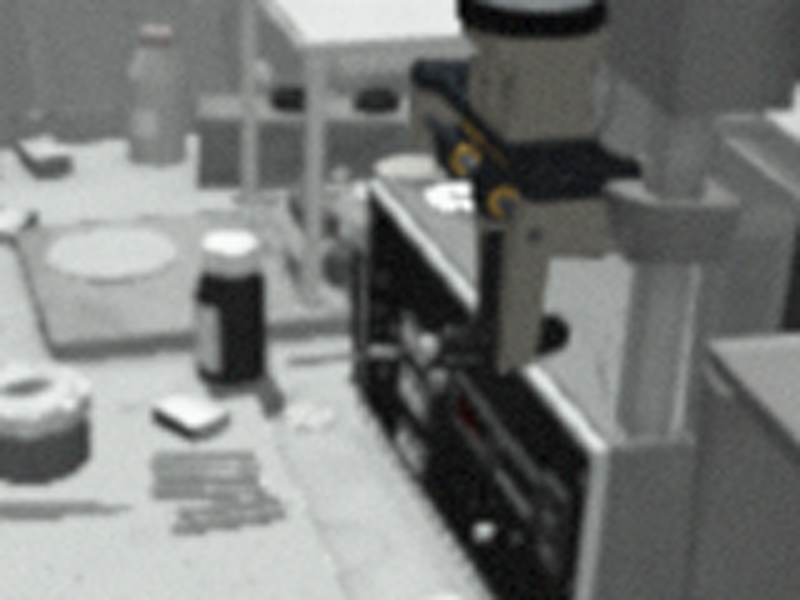

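```bash
python3 - <<'E'
from h import *
for p in [(240,270),(400,266),(240,277)]: print(onz("wrist",*p,194).round(1))
E
python3 -m handwheel '[0,0.02,0,0, 0,0.04,0,0, 0,0.06,0,0, 0,0.08,0,0, 0,0.095,0,0, 0,0.11,0,0, 0,0.12,0,0, 0,0.13,0,0, 0,0.13,0,0]' - 6
python3 - <<'E'
from h import *
snap("wrist","w6")
go((706,130,305),yaw=0)
E
```

```text
[734.2  76.4 194. ]
[731.4 183.7 194. ]
[739.5  76.  194. ]
clock: 8.67
tcp_pos: [705.2, 130.3, 277.1]
orientation: [[1.0, -0.0, 0.001], [-0.001, 0.001, 1.0], [-0.0, -1.0, 0.001]]
wrist_force: [-2.5, 0.2, 0.7]
opening: 25.4
at [705.4 130.3 277.4] yaw -0.09 clock 8.7167 open 25.4 F [-1.7 -0.5  0.9]
(706, 130, 305) [ 0.0031 -0.1381 -0.0012] rows>= 0.7
turn -0.0005 rows>= 0.0
```

View pics/w6.png

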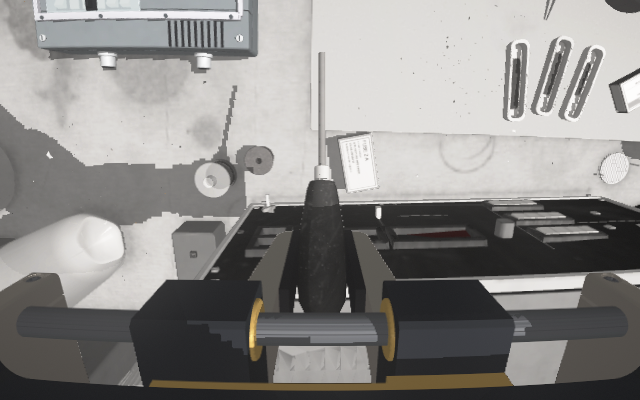

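```bash
python3 -m handwheel '[0,0.015,0,0, 0,0.03,0,0, 0,0.045,0,0, 0,0.06,0,0, 0,0.075,0,0, 0,0.085,0,0, 0,0.085,0,0]'
python3 - <<'E'
from h import *
tipfrompx(321,52)
snap("wrist","w7")
go((706,130,305),yaw=0)
E
```

```text
clock: 9.3
tcp_pos: [705.1, 130.2, 259.5]
orientation: [[1.0, -0.001, 0.001], [-0.001, 0.001, 1.0], [-0.001, -1.0, 0.001]]
wrist_force: [-1.6, 0.3, -0.6]
opening: 25.5
tip tool [-89.4   4.2   0.9] dist 117.0 tilt(down+) -40.2
tip tool [-108.7  122.9    0.7] dist 117.0 tilt(down+) 21.6
at [705.2 130.2 259.6] yaw -0.08 clock 9.35 open 25.9 F [-0.8  0.2 -0.3]
(706, 130, 305) [ 0.0041 -0.2269 -0.0006] rows>= 1.1
turn -0.0005 rows>= 0.0
```

View pics/w7.png

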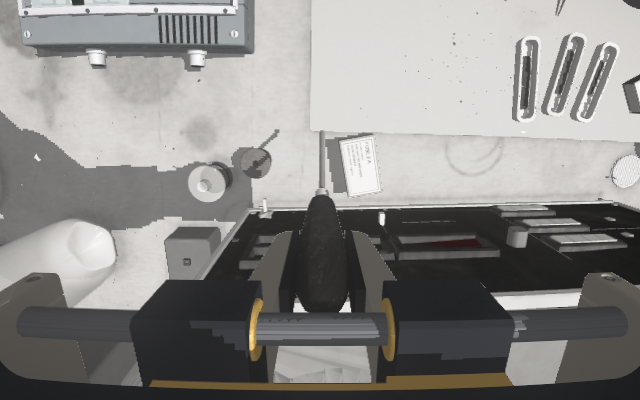

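```bash
python3 -m handwheel '[0,0.015,0,0, 0,0.03,0,0, 0,0.045,0,0, 0,0.055,0,0, 0,0.055,0,0]'
python3 - <<'E'
from h import *
tipfrompx(321,131)
snap("wrist","w8",(200,80,440,320),2.4)
go((706,130,305),yaw=0)
E
```

```text
clock: 9.77
tcp_pos: [705.0, 130.0, 247.7]
orientation: [[1.0, -0.002, 0.001], [-0.001, 0.001, 1.0], [-0.002, -1.0, 0.001]]
wrist_force: [-0.6, -0.6, -0.8]
opening: 25.6
tip tool [-70.7 -13.5   1. ] dist 117.0 tilt(down+) -52.8
tip tool [-58.2 181.2   0.6] dist 117.0 tilt(down+) 60.2
at [705.  130.  247.9] yaw -0.09 clock 9.8167 open 25.8 F [-1.8 -0.4 -0.7]
(706, 130, 305) [ 0.0044 -0.2853  0.0003] rows>= 1.4
turn -0.0005 rows>= 0.0
```

View pics/w8.png

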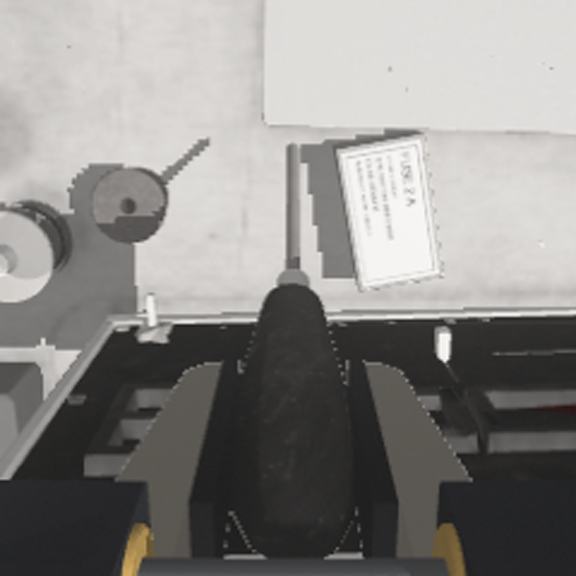

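```bash
python3 -m handwheel '[0,0,0,0, 0,-0.05,0,0, 0,-0.15,0,0, 0,-0.3,0,0, 0,-0.4,0,0, -0.1,-0.45,0,0, -0.25,-0.45,0,0,-0.4,-0.45,0,0,-0.5,-0.45,0,0,-0.5,-0.45,0,0,-0.5,-0.45,0,0]' - 50
python3 - <<'E'
from h import *
snap("wrist","w9",(200,80,440,320),2.4); snap("side","s9",(230,60,390,180),5)
go((522,40,300),yaw=-91.7)
E
```

```text
clock: 10.73
tcp_pos: [605.1, 130.1, 339.8]
orientation: [[1.0, 0.001, 0.001], [-0.001, 0.0, 1.0], [0.001, -1.0, 0.0]]
wrist_force: [-0.1, -0.1, -0.2]
opening: 25.0
at [606.3 129.7 339. ] yaw -0.14 clock 10.8333 open 25.1 F [ 0.5 -1.  -0.3]
(522, 40, 300) [-0.4204  0.1943 -0.4498] rows>= 3.1
turn 0.5087 rows>= 12.8
```

View pics/w9.png

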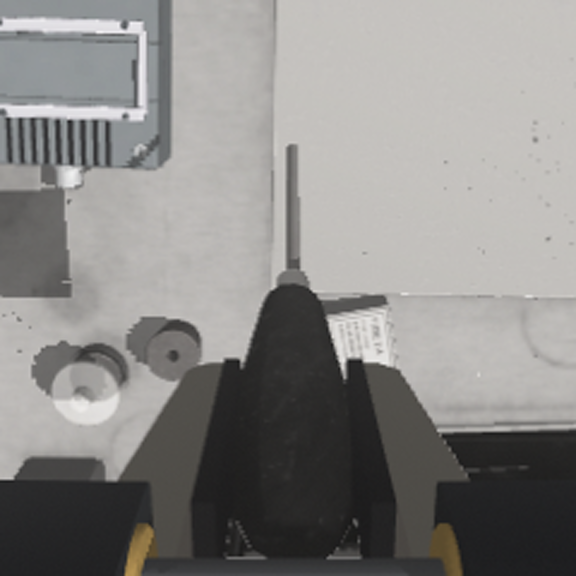

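View pics/s9.png

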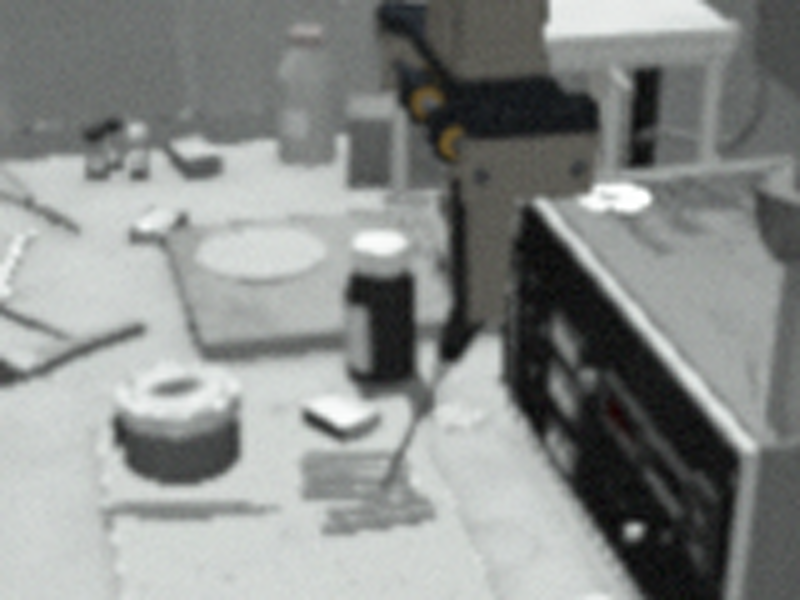

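```bash
python3 - <<'E'
from h import *
o=get_obs();R=np.array(o["orientation"]);p=np.array(o["tcp_pos"])
X,e=tri(ray("wrist",321.8,140.5),ray("side",307.2,157)); print(X.round(1),np.round(e,2)); print("tool",(R.T@(X-p)).round(1))
tipfrompx(321.8,140.5)
E
```

```text
[558.6 131.  149.9] [2.04 2.04]
tool [-47.8 189.    0.9]
tip tool [-68.8 -14.9   1.1] dist 117.0 tilt(down+) -54.0
tip tool [-50.1 185.4   1.3] dist 117.0 tilt(down+) 64.6
```

```bash
python3 - <<'E'
from h import *
go((522,-145,286),yaw=-92)
E
```

```text
at [606.3 129.7 339. ] yaw -0.14 clock 10.8333 open 25.1 F [ 0.5 -1.  -0.3]
(522, -145, 286) [-0.4181  0.2634 -1.3749] rows>= 7.0
turn 0.5103 rows>= 12.8
```

```bash
python3 -m handwheel '[0,0,-0.1,0.03, -0.1,0,-0.2,0.06, -0.2,0,-0.35,0.1, -0.3,0,-0.5,0.14, -0.4,0,-0.65,0.18, -0.42,0,-0.8,0.22, -0.42,0.05,-0.9,0.26, -0.42,0.1,-1,0.3, -0.42,0.15,-1,0.34, -0.42,0.15,-1,0.38, -0.42,0.15,-1,0.42, -0.42,0.15,-1,0.46, -0.42,0.15,-1,0.5, -0.42,0.15,-1,0.51,-0.42,0.15,-1,0.51]'
python3 - <<'E'
from h import *
go((522,-145,286),yaw=-92)
E
```

```text
clock: 12.08
tcp_pos: [522.9, -70.2, 308.9]
orientation: [[-0.035, 0.001, 0.999], [-0.999, 0.001, -0.035], [-0.001, -1.0, 0.001]]
wrist_force: [-0.1, -0.4, -1.0]
opening: 24.8
at [522.9 -70.2 308.9] yaw -91.99 clock 12.0833 open 24.8 F [-0.1 -0.4 -1. ]
(522, -145, 286) [0.3743 0.1139 0.0084] rows>= 1.9
turn 0.0001 rows>= 0.0
```

```bash
python3 -m handwheel '[0.18,0.03,0,0, 0.3,0.08,0.008,0,0.374,0.114,0.008,0,0.374,0.114,0.008,0,0.374,0.114,0.008,0,0.374,0.114,0.008,0]'
python3 - <<'E'
from h import *
o,_=snap("wrist","w10"); print(np.round(o["tcp_pos"],1), np.round(o["dq"],2)); snap("side","s10",(270,180,370,280),6)
im=cv2.imread("pics/w10_raw.png")[0:240,200:440]
cv2.imwrite("pics/w10z.png",cv2.resize(im,None,fx=2.5,fy=2.5,interpolation=cv2.INTER_CUBIC))
E
```

```text
clock: 12.58
tcp_pos: [522.4, -143.4, 286.2]
orientation: [[-0.033, 0.002, 0.999], [-0.999, 0.002, -0.033], [-0.002, -1.0, 0.002]]
wrist_force: [0.1, 1.1, -0.6]
opening: 24.9
[ 522.4 -143.4  286.2] [-0.67 -0.64 -0.37  0.06  0.11 -0.08  0.03]
```

View pics/w10z.png

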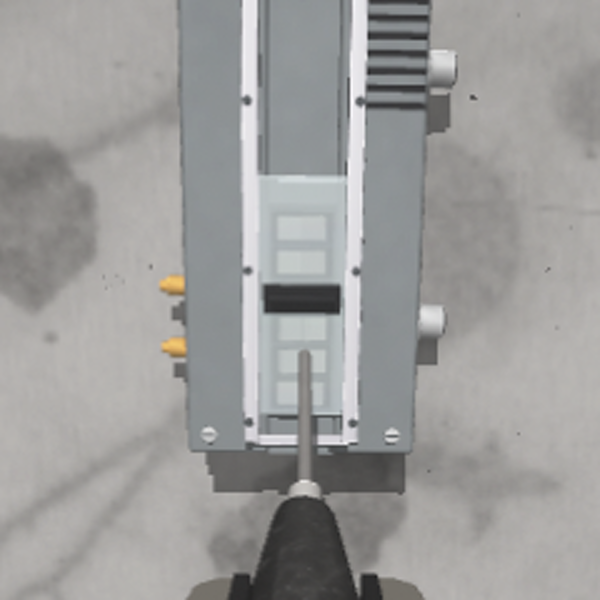

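View pics/s10.png

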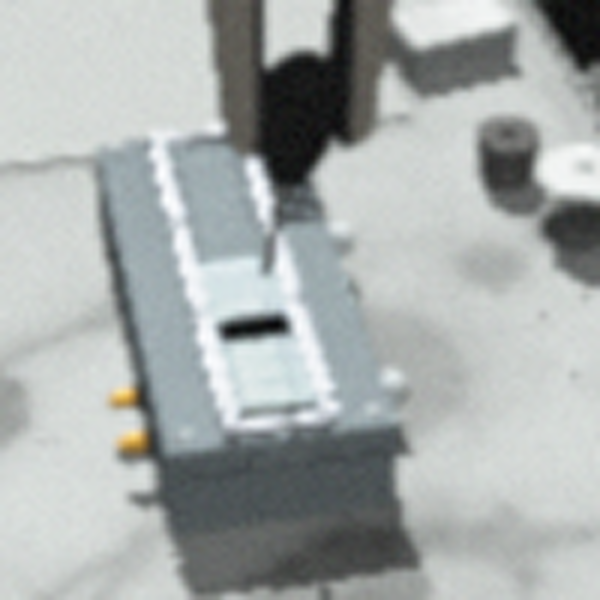

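```bash
python3 - <<'E'
from h import *
o=get_obs();print(np.round(o["tcp_pos"],1)); o["tcp_pos"]=[522.4,-143.4,286.2]; o["orientation"]=[[-0.033,0.002,0.999],[-0.999,0.002,-0.033],[-0.002,-1.0,0.002]]
I=info("wrist",o); f=lambda x,y:(200+x/2.5,y/2.5)
def s(n,p,z): print(n,onz("wrist",*f(*p),z,I)[:2].round(1))
s("cornL",(190,450),50); s("cornR",(411,452),50)
for p in [(246,101),(361,101),(247,271),(355,271),(249,423),(351,423)]: s("dot",p,56)
s("screw",(209,434),50);s("screw",(391,436),50)
s("ribfarL",(265,285),60);s("ribfarR",(339,285),60);s("ribnearbot",(265,313),53); s("ribneartop",(265,308),60)
s("shEnd",(260,177),53);s("shEnd",(346,177),53);s("shlow",(300,414),53);s("barTopLow",(300,446),56);
X,e=tri(ray("wrist",*f(304,351),I),ray("side",314.5,225.3)); print("tip",X.round(1),np.round(e,1)); R=np.array(o["orientation"]); print((R.T@(X-o["tcp_pos"])).round(1))
E
```

```text
[ 522.4 -143.2  286.5]
cornL [ 477.3 -133.8]
cornR [ 567.5 -137.6]
dot [507.  -4.]
dot [548.7  -5.3]
dot [504.5 -64. ]
dot [545.4 -65.4]
dot [ 502.4 -122.4]
dot [ 542.8 -123.7]
screw [ 485.4 -127.4]
screw [ 559.3 -130.7]
ribfarL [511.3 -69.4]
ribfarR [539.  -70.3]
ribnearbot [510.5 -80. ]
ribneartop [510.9 -77.9]
shEnd [510.8 -30.1]
shEnd [542.9 -31.1]
shlow [ 522.7 -120. ]
barTopLow [ 522.3 -132.4]
tip [526.2 -91.6  95. ] [1.1 1.1]
[-51.5 191.3   1.7]
```

```bash
python3 -m handwheel '[0,0.06,0,0,0,0.12,0,0,0,0.16,0,0,0,0.17,0,0,0,0.17,0,0,0,0.17,0,0]'
python3 - <<'E'
from h import *
o,_=snap("wrist","w11",(240,60,400,180),5); print(np.round(o["tcp_pos"],1), np.round(o["wrist_force"],1)); snap("side","s11",(270,180,370,280),6)
E
```

```text
clock: 13.18
tcp_pos: [522.5, -143.0, 252.2]
orientation: [[-0.032, 0.002, 0.999], [-0.999, 0.002, -0.032], [-0.002, -1.0, 0.002]]
wrist_force: [-0.3, -0.0, -0.6]
opening: 25.0
[ 522.5 -143.   252.2] [-0.3 -0.  -0.6]
```

View pics/w11.png

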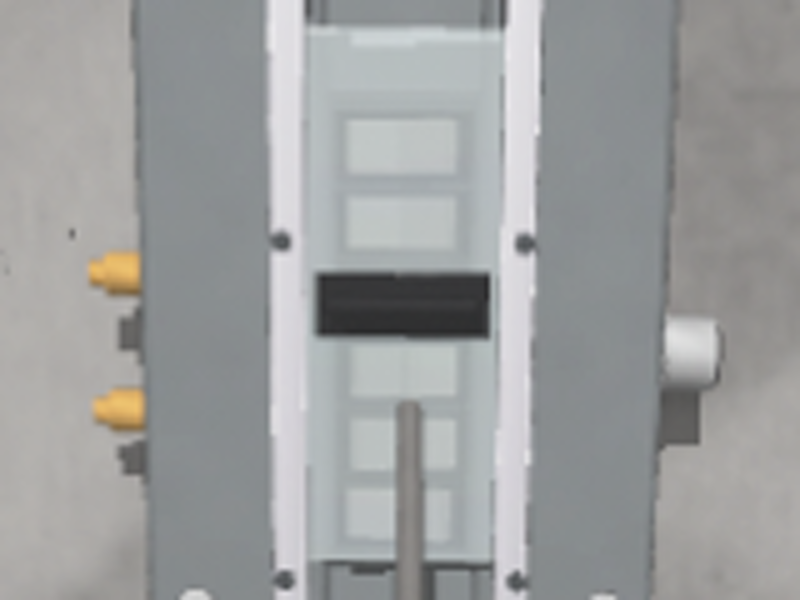

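View pics/s11.png

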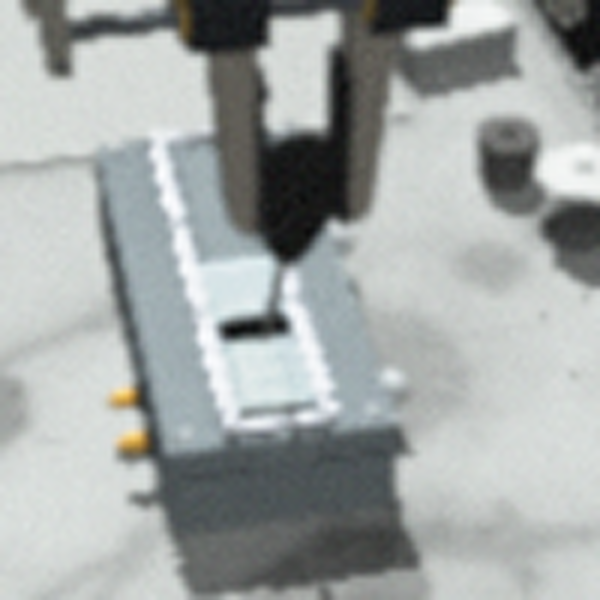

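```bash
python3 - <<'E'
from h import *
X,e=tri(ray("wrist",321.8,140.6),ray("side",315.2,232.7)); print("tip",X.round(1),np.round(e,1))
for z in (56,60): print([onz("wrist",240+320/5,60+v/5,z)[:2].round(1).tolist() for v in (272,303,338)])
# side view rib
for p in [(219,320),(219,338)]: print(onz("side",270+p[0]/6,180+p[1]/6,60).round(1),onz("side",270+p[0]/6,180+p[1]/6,53).round(1))
E
```

```text
tip [527.5 -90.9  71.4] [1.8 1.8]
[[511.4, -69.3], [511.1, -74.5], [510.9, -80.3]]
[[511.6, -69.3], [511.3, -74.3], [511.1, -80.1]]
[511.5 -75.8  60. ] [513.2 -68.   53. ]
[509.1 -86.5  60. ] [510.8 -78.7  53. ]
```

```bash
python3 -m handwheel '[0,0.015,0,0,0,0.03,0,0,0,0.035,0,0,0,0.035,0,0,0,0.035,0,0]' ; python3 -m handwheel '[0,0.008,0,0,0,0.015,0,0,0,0.015,0,0,0,0.015,0,0]'; python3 -m handwheel '[0,0.008,0,0,0,0.015,0,0,0,0.015,0,0,0,0.015,0,0]'
```

```text
clock: 13.7
tcp_pos: [522.8, -143.2, 245.7]
orientation: [[-0.032, 0.003, 0.999], [-0.999, 0.002, -0.032], [-0.002, -1.0, 0.003]]
wrist_force: [-0.5, -0.2, -0.2]
opening: 24.6
clock: 14.03
tcp_pos: [522.9, -143.2, 242.8]
orientation: [[-0.032, 0.003, 0.999], [-0.999, 0.001, -0.032], [-0.002, -1.0, 0.003]]
wrist_force: [0.9, 0.3, 1.0]
opening: 24.9
clock: 14.37
tcp_pos: [523.3, -143.3, 240.9]
orientation: [[-0.032, 0.004, 0.999], [-0.999, 0.001, -0.032], [-0.001, -1.0, 0.004]]
wrist_force: [-1.8, 0.3, 7.4]
opening: 24.9
```

```bash
python3 -m handwheel '[0,-0.015,0,0,-0.02,-0.016,0,0,-0.05,-0.016,0,0,-0.08,-0.016,0,0,-0.12,-0.016,0,0,-0.16,-0.016,0,0,-0.2,-0.016,0,0,-0.2,-0.016,0,0]'
python3 - <<'E'
from h import *
o,_=snap("wrist","w12",(240,40,400,160),5); print(np.round(o["tcp_pos"],1), np.round(o["wrist_force"],1))
E
```

```text
clock: 15.03
tcp_pos: [524.7, -101.0, 244.1]
orientation: [[-0.029, 0.004, 1.0], [-1.0, 0.002, -0.029], [-0.002, -1.0, 0.004]]
wrist_force: [-0.1, 0.1, -0.5]
opening: 24.6
[ 524.7 -101.   244.1] [-0.1  0.1 -0.5]
```

View pics/w12.png

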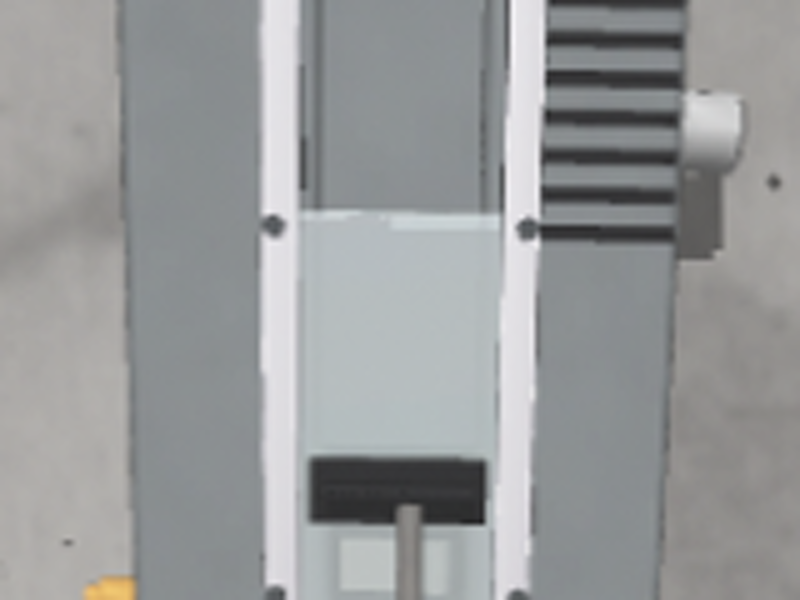

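```bash
python3 -m handwheel '[-0.04,0,0,0,-0.08,0,0,0,-0.12,0,0,0,-0.16,0,0,0,-0.2,0,0,0,-0.24,0,0,0,-0.24,0,0,0,-0.24,0,0,0]'
python3 - <<'E'
from h import *
o,_=snap("wrist","w13",(240,0,400,160),4); print(np.round(o["tcp_pos"],1), np.round(o["wrist_force"],1))
E
```

```text
clock: 15.75
tcp_pos: [525.9, -52.8, 244.1]
orientation: [[-0.029, 0.003, 1.0], [-1.0, 0.002, -0.029], [-0.002, -1.0, 0.003]]
wrist_force: [-0.3, -0.6, -0.9]
opening: 25.1
[525.9 -52.8 244.1] [-0.3 -0.6 -0.9]
```

View pics/w13.png

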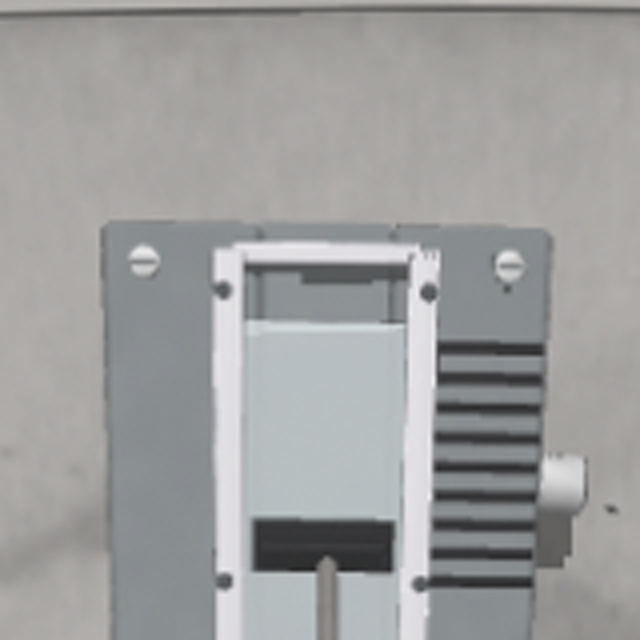

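```bash
python3 - <<'E'
from h import *
a=onz("wrist",320,322/4,53);b=onz("wrist",320,243/4,56);c=onz("wrist",320,226/4,50);d=onz("wrist",320,262/4,56);print(a[1],b[1],c[1],d[1])
E
```

```text
47.217413358271976 61.983928222386375 66.10144683641391 58.39962742527799
```

```bash
python3 -m handwheel '[-0.008,0,0,0,-0.016,0,0,0,-0.02,0,0,0,-0.02,0,0,0]'
python3 - <<'E'
from h import *
o,_=snap("wrist","w14",(240,0,400,160),4); print(np.round(o["tcp_pos"],1), np.round(o["wrist_force"],1))
im=cv2.cvtColor(cv2.imread("pics/w14_raw.png"),cv2.COLOR_BGR2GRAY); print(im[60:100,320])
E
```

```text
clock: 16.13
tcp_pos: [525.9, -49.6, 244.0]
orientation: [[-0.03, 0.003, 1.0], [-1.0, 0.002, -0.03], [-0.002, -1.0, 0.003]]
wrist_force: [0.9, -1.0, -0.8]
opening: 25.2
[525.9 -49.6 244. ] [ 0.9 -1.  -0.8]
[143 142 144 143 158 207 224 221 219 160 101  88  88  88  88 138 145 144
 144 144 144 144 165 207 188 187 187 188 188 187 187 188 188 188 187 187
 188 188 188 188]
```

```bash
python3 -m handwheel '[-0.008,0,0,0,-0.015,0,0,0,-0.015,0,0,0,-0.015,0,0,0]'
python3 - <<'E'
from h import *
o,_=snap("wrist","w15",(240,0,400,160),4); I=info("wrist",o)
im=cv2.cvtColor(cv2.imread("pics/w15_raw.png"),cv2.COLOR_BGR2GRAY); print(im[60:100,320])
for v in(82.5,83.5,84.5,85.5): print(onz("wrist",320,v,53,I)[1])
E
```

```text
clock: 16.52
tcp_pos: [526.0, -46.8, 244.1]
orientation: [[-0.03, 0.003, 1.0], [-1.0, 0.001, -0.03], [-0.001, -1.0, 0.003]]
wrist_force: [-0.2, -1.6, -0.3]
opening: 24.6
[171 171 165 150 143 143 144 143 214 227 222 221 218 132  89  87  88  88
  89 142 144 144 145 169 206 188 188 188 188 187 188 189 188 188 188 188
 188 188 188 188]
52.05760228988312
51.27747654857519
50.49642807788059
49.71445203356602
```

```bash
python3 -m handwheel '[-0.006,0,0,0,-0.012,0,0,0,-0.015,0,0,0,-0.015,0,0,0]'
```

```text
clock: 16.9
tcp_pos: [526.2, -44.5, 244.3]
orientation: [[-0.03, 0.003, 1.0], [-1.0, 0.0, -0.03], [-0.0, -1.0, 0.003]]
wrist_force: [-0.2, -4.1, 3.1]
opening: 24.6
```

```bash
python3 - <<'E'
from h import *
go((515.5,-122.7,256),yaw=-92)
E
```

```text
at [526.2 -44.5 244.3] yaw -91.73 clock 16.9 open 24.6 F [-0.2 -4.1  3.1]
(515.5, -122.7, 256) [ 0.3923 -0.0588 -0.0416] rows>= 1.9
turn 0.0015 rows>= 0.0
```

```bash
python3 -m handwheel '[0.015,0,0,0,0.03,-0.04,0,0,0.12,-0.058,-0.02,0,0.25,-0.058,-0.04,0,0.35,-0.058,-0.042,0,0.392,-0.058,-0.042,0,0.392,-0.058,-0.042,0,0.392,-0.058,-0.042,0]'
python3 - <<'E'
from h import *
o,_=snap("wrist","w16",(240,60,400,180),5); I=info("wrist",o); print(np.round(o["tcp_pos"],1))
E
```

```text
clock: 17.57
tcp_pos: [515.6, -121.6, 256.0]
orientation: [[-0.03, 0.004, 1.0], [-1.0, 0.002, -0.03], [-0.002, -1.0, 0.004]]
wrist_force: [0.3, 0.7, -0.8]
opening: 25.0
[ 515.6 -121.6  256. ]
```

View pics/w16.png

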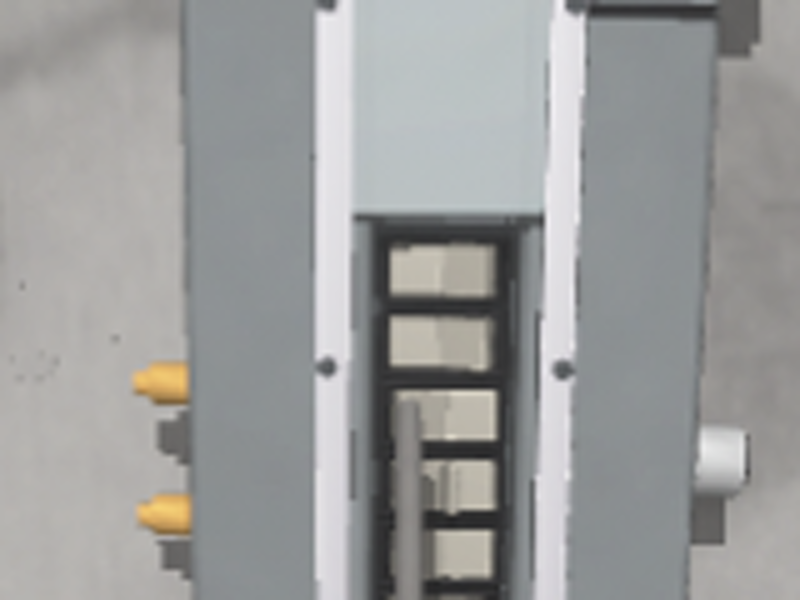

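```bash
python3 -m handwheel '[0,-0.1,0,0,0,-0.14,-0.1,0,0.05,-0.14,-0.2,0,0.05,-0.14,-0.2,0,0.05,-0.14,-0.2,0]'
python3 - <<'E'
from h import *
o,_=snap("wrist","w17",(270,60,430,180),5); I=info("wrist",o); print(np.round(o["tcp_pos"],1).tolist(), np.array(o["orientation"]).tolist())
E
```

```text
clock: 18.03
tcp_pos: [475.1, -128.7, 284.1]
orientation: [[-0.028, 0.004, 1.0], [-1.0, 0.002, -0.028], [-0.002, -1.0, 0.004]]
wrist_force: [1.1, 0.3, -1.1]
opening: 24.9
[475.1, -128.7, 284.1] [[-0.02776962468962154, 0.004040901665672561, 0.9996061819828476], [-0.9996126434628703, 0.0017353221815497107, -0.0277768192221272], [-0.001846882175470867, -0.9999903298385713, 0.003991147150299046]]
```

View pics/w17.png

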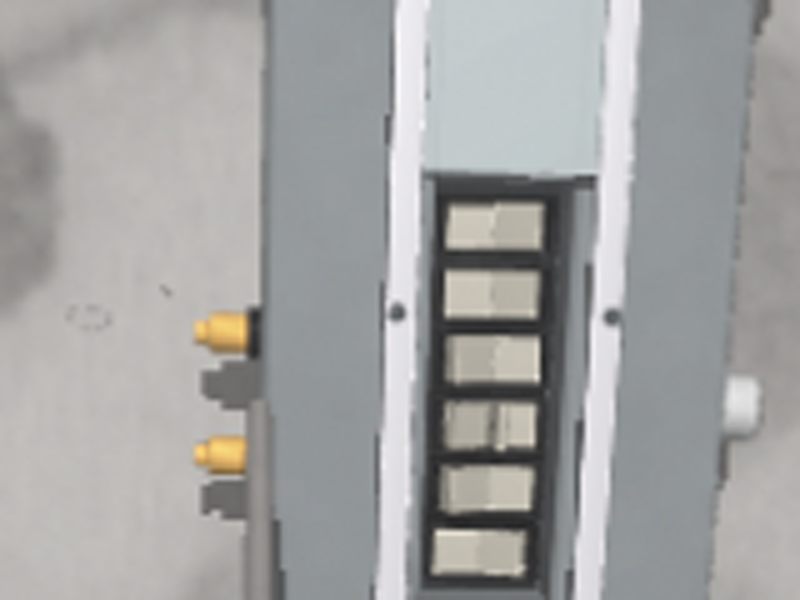

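```bash
python3 - <<'E'
from h import *
o=get_obs(); I=info("wrist",o); print(np.round(o["tcp_pos"],1))
f=lambda x,y:(270+x/5,60+y/5)
def s(n,p,z): print(n,onz("wrist",*f(*p),z,I)[:2].round(1))
s("r4L",(443,425),45);s("r4R",(537,425),41);s("r1L",(445,227),42);s("r1R",(543,227),45);s("r6",(430,550),42);s("r6R",(526,552),45)
s("r3",(492,358),43);s("r5",(488,488),43);s("r4",(490,425),43);s("dotL",(397,312),56);s("dotR",(612,317),56);s("shutter",(512,178),53)
s("tip",(258,400),70)
E
```

```text
[ 475.8 -128.6  284.1]
r4L [515.8 -86.3]
r4R [535.4 -87.2]
r1L [516.5 -47.9]
r1R [535.3 -48.3]
r6 [ 513.5 -112.2]
r6R [ 532.9 -112.6]
r3 [525.8 -73.5]
r5 [525.2 -99.5]
r4 [525.5 -86.8]
dotL [505.7 -63.5]
dotR [546.8 -65.4]
shutter [527.9 -39.3]
tip [478.8 -78.2]
```

```bash
python3 - <<'E'
from h import *
go((515.1,-135.5,284),(515.1,-135.5,247),yaw=-92)
E
```

```text
at [ 475.8 -128.6  284.1] yaw -91.56 clock 18.0833 open 24.9 F [ 0.9  0.7 -0.2]
(515.1, -135.5, 284) [0.0292 0.0013 0.1975] rows>= 1.0
(515.1, -135.5, 247) [0.0296 0.1862 0.1966] rows>= 1.3
turn 0.0024 rows>= 0.1
```

```bash
python3 -m handwheel '[0.01,0,0.08,0,0.02,0,0.15,0,0.029,0,0.197,0,0.0295,0.05,0.197,0,0.0295,0.12,0.197,0,0.0295,0.186,0.197,0,0.0295,0.186,0.197,0,0.0295,0.186,0.197,0]' - 60
python3 - <<'E'
from h import *
o,_=snap("wrist","w18",(260,60,400,165),5.7); print(np.round(o["tcp_pos"],1))
E
```

```text
clock: 18.75
tcp_pos: [514.5, -134.8, 245.9]
orientation: [[-0.027, 0.002, 1.0], [-1.0, 0.003, -0.027], [-0.003, -1.0, 0.002]]
wrist_force: [-0.3, 0.0, -0.3]
opening: 24.9
[ 514.5 -134.8  245.9]
```

View pics/w18.png

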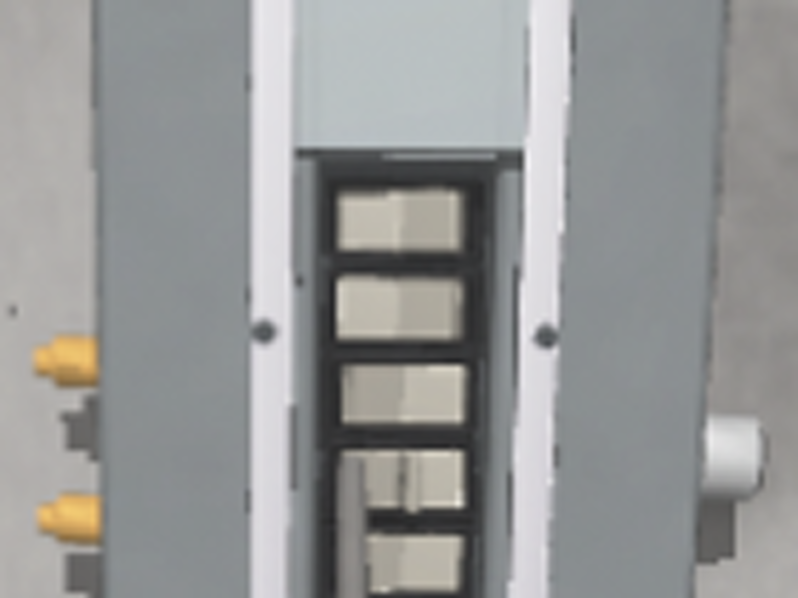

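```bash
python3 -m handwheel '[0.008,0,0,0,0.016,0.015,0,0,0.016,0.03,0,0,0.016,0.04,0,0,0.016,0.045,0,0,0.016,0.045,0,0]'
python3 - <<'E'
from h import *
o,_=snap("wrist","w19",(260,60,400,165),5.7); print(np.round(o["tcp_pos"],1))
E
```

```text
clock: 19.3
tcp_pos: [514.8, -138.2, 237.5]
orientation: [[-0.027, 0.003, 1.0], [-1.0, 0.003, -0.027], [-0.003, -1.0, 0.003]]
wrist_force: [-0.3, 0.9, -0.7]
opening: 25.0
[ 514.8 -138.2  237.5]
```

View pics/w19.png

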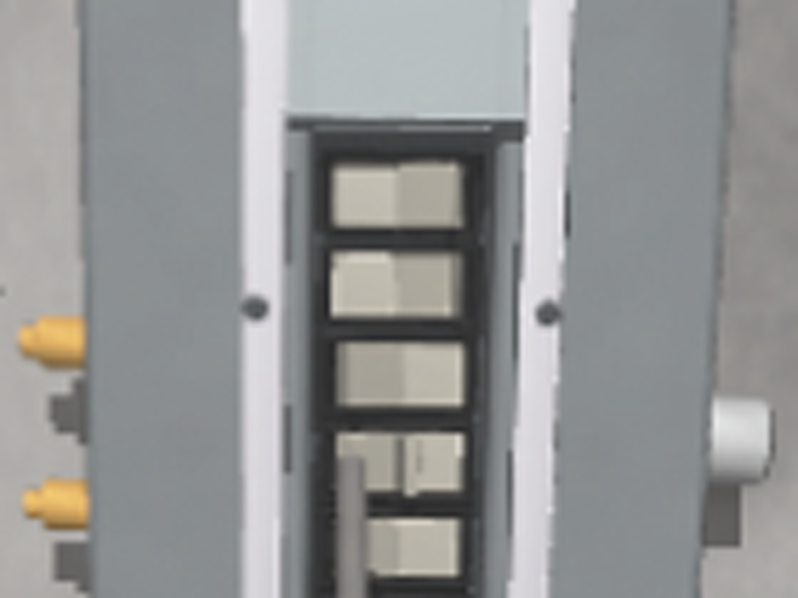

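```bash
python3 -m handwheel '[-0.004,0.006,0,0,-0.004,0.012,0,0,-0.004,0.018,0,0,-0.004,0.022,0,0,-0.004,0.022,0,0]'; python3 -m handwheel '[0,0.006,0,0,0,0.01,0,0,0,0.01,0,0]'
```

```text
clock: 19.77
tcp_pos: [516.0, -137.3, 233.9]
orientation: [[-0.027, 0.007, 1.0], [-1.0, 0.003, -0.027], [-0.003, -1.0, 0.006]]
wrist_force: [2.1, 0.6, 3.5]
opening: 24.7
clock: 20.02
tcp_pos: [516.2, -137.3, 232.2]
orientation: [[-0.027, 0.007, 1.0], [-1.0, 0.003, -0.027], [-0.003, -1.0, 0.007]]
wrist_force: [0.2, 0.8, 3.5]
opening: 25.0
```

```bash
python3 -m handwheel '[0,0.005,0,0,0,0.01,0,0,0,0.01,0,0]'; python3 -m handwheel '[0,0.005,0,0,0,0.008,0,0,0,0.008,0,0]'
python3 - <<'E'
from h import *
o,_=snap("wrist","w20",(260,60,400,165),5.7); print(np.round(o["tcp_pos"],1))
E
```

```text
clock: 20.27
tcp_pos: [516.0, -137.8, 230.4]
orientation: [[-0.027, 0.006, 1.0], [-1.0, 0.002, -0.027], [-0.002, -1.0, 0.006]]
wrist_force: [-0.9, -1.0, 7.3]
opening: 24.6
clock: 20.52
tcp_pos: [516.0, -138.6, 229.7]
orientation: [[-0.028, 0.006, 1.0], [-1.0, 0.0, -0.028], [-0.0, -1.0, 0.006]]
wrist_force: [-0.4, -1.6, 10.2]
opening: 24.7
[ 516.  -138.6  229.7]
```

View pics/w20.png

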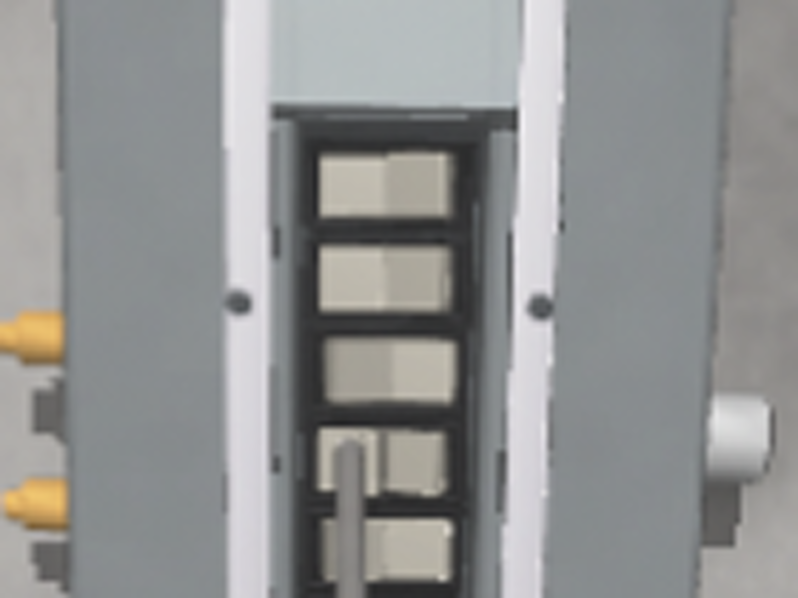

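```bash
python3 - <<'E'
from h import *
go((526.5,-27.5,260),yaw=-92)
E
python3 -m handwheel '[0,-0.02,0,0,0,-0.08,0,0,0,-0.15,0,0,0,-0.15,0,0]'
python3 - <<'E'
from h import *
go((526.5,-27.5,260),yaw=-92)
E
```

```text
at [ 516.1 -138.5  229.7] yaw -91.57 clock 20.5667 open 24.9 F [-1.9 -1.7 11. ]
(526.5, -27.5, 260) [-0.5565 -0.1509  0.0378] rows>= 2.8
turn 0.0024 rows>= 0.1
clock: 20.9
tcp_pos: [516.7, -138.6, 261.9]
orientation: [[-0.027, 0.009, 1.0], [-1.0, -0.001, -0.027], [0.0, -1.0, 0.009]]
wrist_force: [1.2, 0.1, -0.3]
opening: 24.7
at [ 516.7 -138.6  261.9] yaw -91.57 clock 20.9 open 24.7 F [ 1.2  0.1 -0.3]
(526.5, -27.5, 260) [-0.5565  0.0098  0.0335] rows>= 2.7
turn 0.0024 rows>= 0.1
```

```bash
python3 -m handwheel '[-0.1,0.005,0,0.0024,-0.25,0.008,0.01,0.0024,-0.4,0.01,0.02,0.0024,-0.5,0.01,0.033,0.0024,-0.556,0.01,0.033,0.0024,-0.556,0.01,0.033,0.0024,-0.556,0.01,0.033,0.0024]'
python3 - <<'E'
from h import *
o,_=snap("wrist","w21",(240,30,400,180),5); print(np.round(o["tcp_pos"],1))
E
```

```text
clock: 21.48
tcp_pos: [526.1, -28.1, 259.6]
orientation: [[-0.034, 0.008, 0.999], [-0.999, -0.001, -0.034], [0.001, -1.0, 0.008]]
wrist_force: [-0.1, 0.2, -0.5]
opening: 24.8
[526.1 -28.1 259.6]
```

View pics/w21.png

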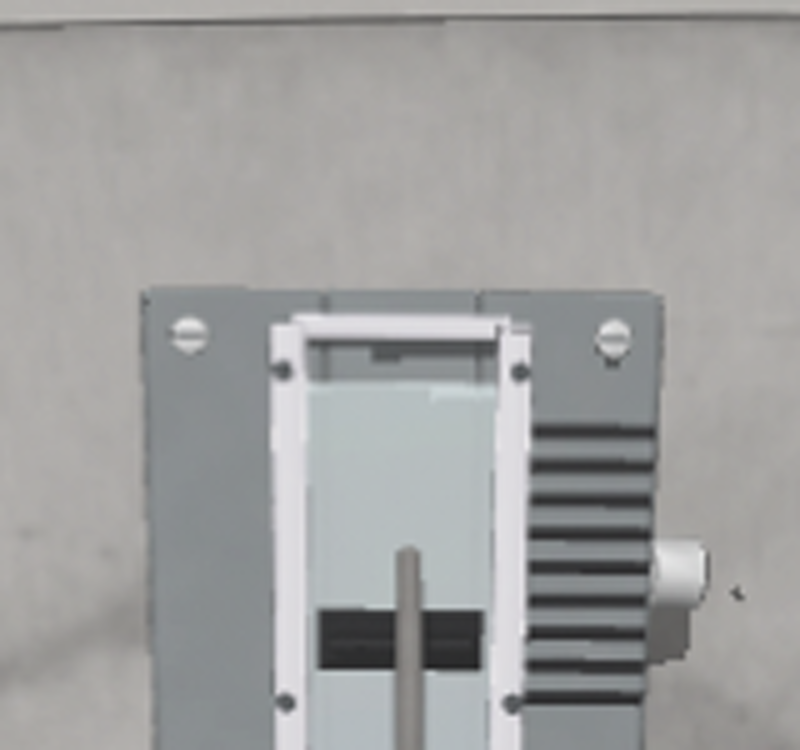

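```bash
python3 -m handwheel '[-0.01,0.03,0,0,-0.01,0.06,0,0,-0.01,0.074,0,0,-0.01,0.078,0,0,-0.01,0.078,0,0,-0.01,0.078,0,0]'
python3 - <<'E'
from h import *
o,_=snap("wrist","w22",(240,30,400,180),5); print(np.round(o["tcp_pos"],1))
E
```

```text
clock: 22.03
tcp_pos: [526.4, -27.2, 243.9]
orientation: [[-0.036, 0.008, 0.999], [-0.999, -0.001, -0.036], [0.001, -1.0, 0.008]]
wrist_force: [-0.3, 0.9, -1.3]
opening: 24.4
[526.4 -27.2 243.9]
```

View pics/w22.png

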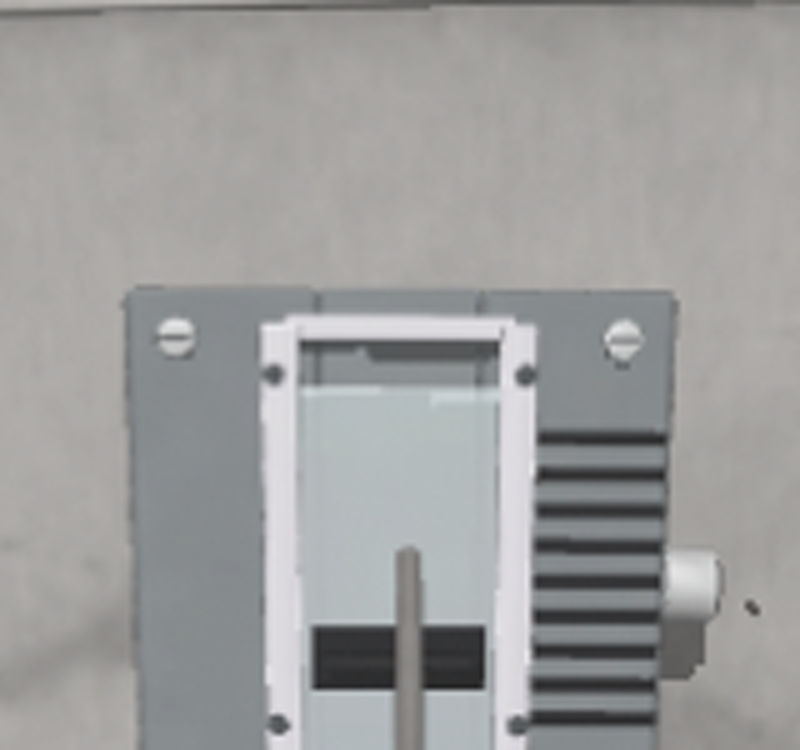

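```bash
python3 -m handwheel '[0.02,0.002,0,0,0.05,0.002,0,0,0.09,0.002,0,0,0.13,0.002,0,0,0.17,0.002,0,0,0.21,0.002,0,0,0.25,0.002,0,0,0.29,0.002,0,0,0.29,0.002,0,0]'
python3 - <<'E'
from h import *
o,_=snap("wrist","w23",(240,30,400,180),5); print(np.round(o["tcp_pos"],1))
E
```

```text
clock: 22.83
tcp_pos: [524.2, -87.5, 243.7]
orientation: [[-0.039, 0.008, 0.999], [-0.999, -0.003, -0.039], [0.002, -1.0, 0.008]]
wrist_force: [-0.5, 0.7, 0.2]
opening: 25.0
[524.2 -87.5 243.7]
```

View pics/w23.png

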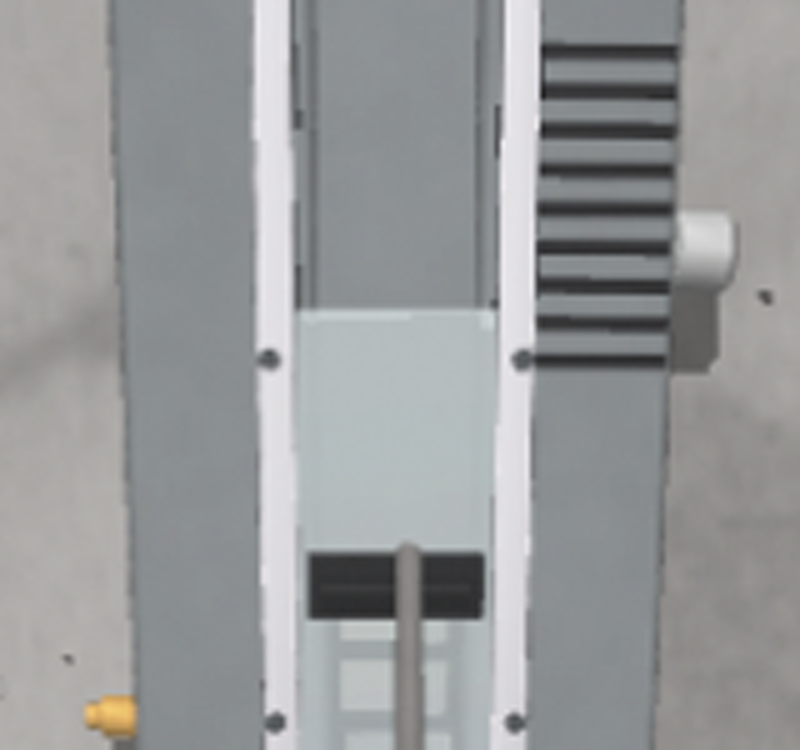

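```bash
python3 -m handwheel '[0.04,0.002,0,0,0.08,0.002,0,0,0.12,0.002,0,0,0.15,0.002,0,0,0.15,0.002,0,0,0.15,0.002,0,0]'
python3 - <<'E'
from h import *
o,_=snap("wrist","w24",(240,30,400,180),5); print(np.round(o["tcp_pos"],1))
E
```

```text
clock: 23.38
tcp_pos: [523.1, -117.4, 243.3]
orientation: [[-0.039, 0.009, 0.999], [-0.999, -0.003, -0.039], [0.003, -1.0, 0.009]]
wrist_force: [-0.6, 0.3, -0.5]
opening: 24.5
[ 523.1 -117.4  243.3]
```

View pics/w24.png

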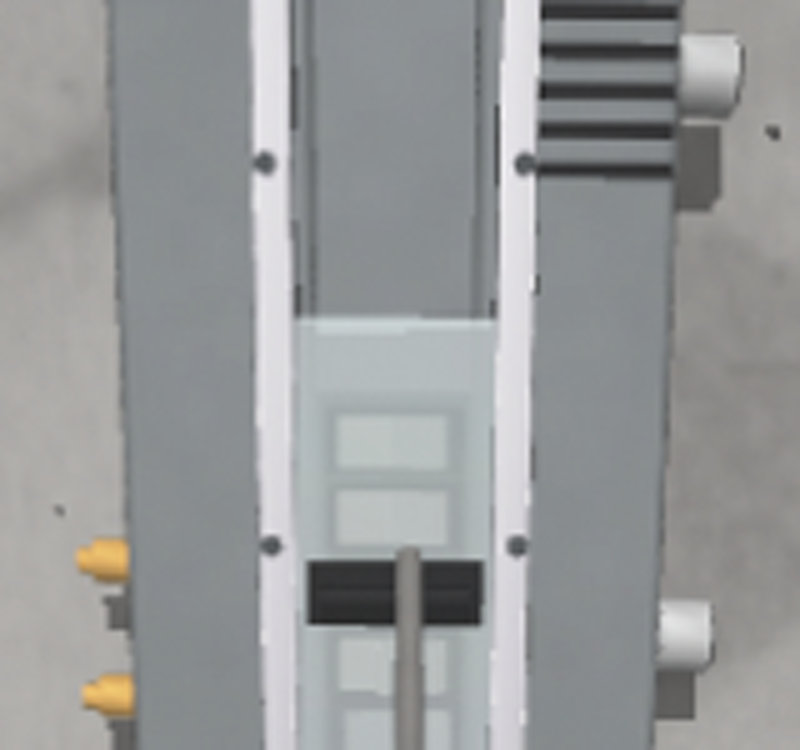

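```bash
python3 - <<'E'
from h import *
print(onz("wrist",320,30+320/5,53))
E
python3 -m handwheel '[0.015,0.003,0,0,0.03,0.003,0,0,0.03,0.003,0,0,0.03,0.003,0,0]'
```

```text
[527.46687584 -28.01113291  53.        ]
clock: 23.77
tcp_pos: [522.9, -123.1, 242.7]
orientation: [[-0.039, 0.008, 0.999], [-0.999, -0.003, -0.039], [0.003, -1.0, 0.009]]
wrist_force: [0.4, 1.0, 0.3]
opening: 24.9
```

```bash
python3 -m handwheel '[0.01,0.002,0,0,0.02,0.002,0,0,0.02,0.002,0,0,0.02,0.002,0,0]';  python3 -m handwheel '[0.01,0.002,0,0,0.015,0.002,0,0,0.015,0.002,0,0,0.015,0.002,0,0]'
```

```text
clock: 24.1
tcp_pos: [522.7, -126.8, 242.3]
orientation: [[-0.039, 0.008, 0.999], [-0.999, -0.002, -0.039], [0.002, -1.0, 0.008]]
wrist_force: [-0.0, 2.6, 0.7]
opening: 24.9
clock: 24.43
tcp_pos: [522.6, -129.0, 241.8]
orientation: [[-0.038, 0.008, 0.999], [-0.999, -0.001, -0.038], [0.001, -1.0, 0.008]]
wrist_force: [0.3, 5.5, -0.9]
opening: 24.8
```

```bash
python3 -m handwheel '[0.005,0,0,0,0.01,0,0,0,0.01,0,0,0,0.01,0,0,0]'
python3 - <<'E'
from h import *
o,_=snap("wrist","w25",(240,30,400,180),5); print(np.round(o["tcp_pos"],1))
I=info("wrist",o)
im=cv2.cvtColor(cv2.imread("pics/w25_raw.png"),cv2.COLOR_BGR2GRAY); print(im[85:110,318])
for v in (92,94,96,98): print(onz("wrist",318,v,53,I)[1])
E
```

```text
clock: 24.77
tcp_pos: [522.6, -130.2, 241.7]
orientation: [[-0.038, 0.008, 0.999], [-0.999, -0.0, -0.038], [-0.0, -1.0, 0.008]]
wrist_force: [-0.4, 5.5, -0.2]
opening: 24.7
[ 522.6 -130.2  241.7]
[141 144 167 204 201 185 185 183 177 176 175 170 169 182 192 192 192 192
 192 191 192 192 192 187 175]
-39.19100522851508
-40.75492389923633
-42.322724016053165
-43.894445171183236
```

View pics/w25.png

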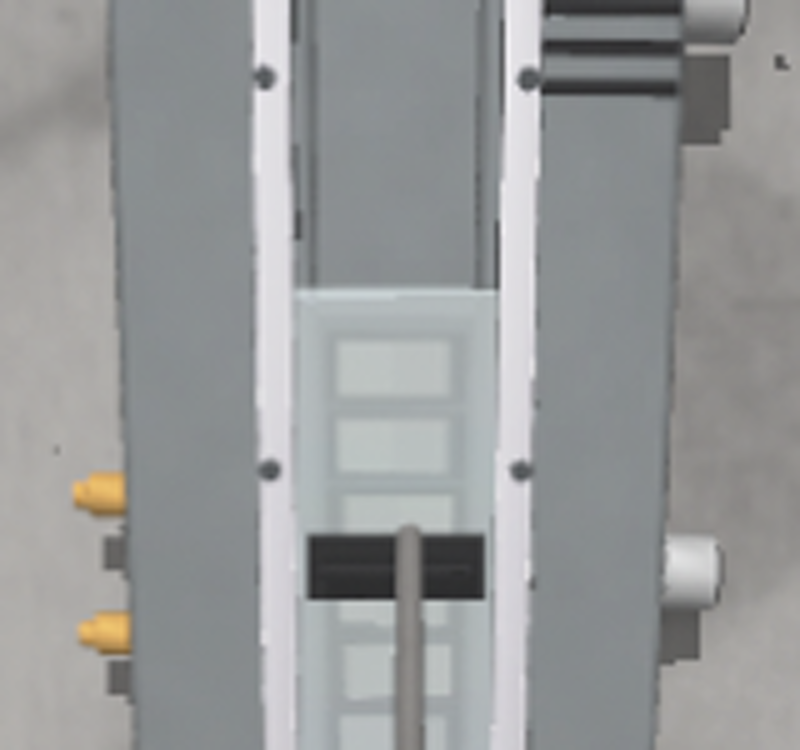

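```bash
python3 -m handwheel '[-0.015,0,0,0,-0.02,-0.03,0,0,-0.02,-0.12,0,0,-0.02,-0.25,0,0,-0.02,-0.3,0,0,-0.02,-0.3,0,0]'
python3 - <<'E'
from h import *
o,_=snap("wrist","w26",(200,30,440,210),3.3)
go((540,232,300),yaw=-63.1)
E
```

```text
clock: 25.32
tcp_pos: [523.4, -127.4, 304.5]
orientation: [[-0.039, 0.013, 0.999], [-0.999, -0.003, -0.039], [0.003, -1.0, 0.013]]
wrist_force: [0.1, 0.3, -0.5]
opening: 24.4
at [ 522.6 -127.1  302.7] yaw -92.21 clock 25.3667 open 24.6 F [ 0.1 -0.7 -1.2]
(540, 232, 300) [-1.7977  0.0104  0.0178] rows>= 8.6
turn -0.1617 rows>= 4.1
```

View pics/w26.png

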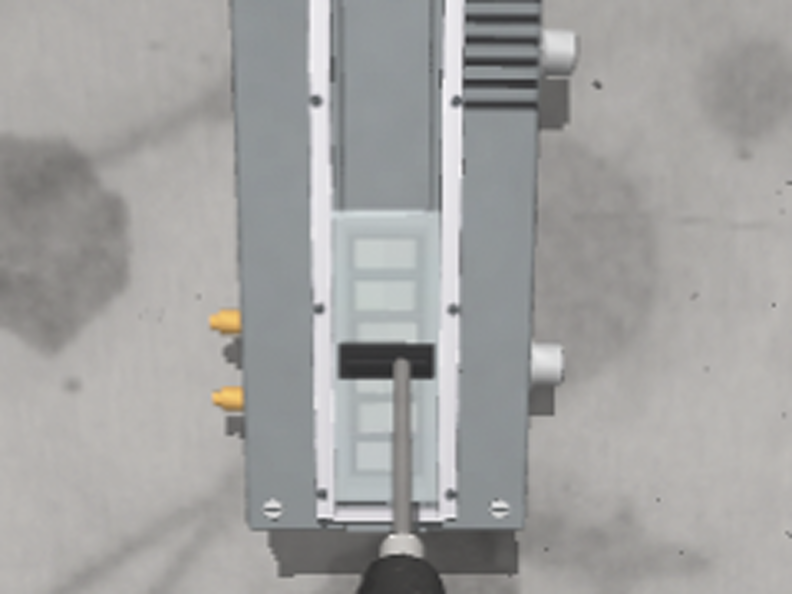

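```bash
python3 -m handwheel '[-0.15,0,0,0,-0.33,0,0,0,-0.52,0,0.005,-0.03,-0.71,0,0.01,-0.06,-0.9,0,0.01,-0.09,-1,0,0.01,-0.12,-1,0,0.01,-0.15,-1,0,0.01,-0.16,-1,0,0.01,-0.16]'
python3 - <<'E'
from h import *
go((540,232,300),yaw=-63.1)
E
```

```text
clock: 26.12
tcp_pos: [531.7, 72.5, 300.7]
orientation: [[0.449, 0.008, 0.893], [-0.893, -0.003, 0.449], [0.006, -1.0, 0.006]]
wrist_force: [-0.1, -0.1, -0.7]
opening: 25.1
at [531.7  72.5 300.7] yaw -63.31 clock 26.1167 open 25.1 F [-0.1 -0.1 -0.7]
(540, 232, 300) [-0.6937  0.0017  0.3953] rows>= 3.8
turn -0.0012 rows>= 0.0
```

```bash
python3 -m handwheel '[-0.15,0.05,0.09,0,-0.32,0.12,0.18,0,-0.48,0.2,0.28,0,-0.62,0.3,0.36,0,-0.69,0.4,0.395,0,-0.69,0.44,0.395,0,-0.69,0.44,0.395,0,-0.69,0.44,0.395,0]'
python3 - <<'E'
from h import *
o,_=snap("wrist","w27",None,1)
go((540,232,205),yaw=-63.1)
E
```

```text
clock: 26.78
tcp_pos: [541.1, 229.4, 211.5]
orientation: [[0.447, 0.007, 0.894], [-0.894, -0.005, 0.447], [0.007, -1.0, 0.004]]
wrist_force: [0.8, -0.1, -0.7]
opening: 24.6
at [541.6 229.3 212.4] yaw -63.46 clock 26.8333 open 24.6 F [-0.2  0.1 -0.4]
(540, 232, 205) [-0.0159  0.0371 -0.0014] rows>= 0.2
turn -0.002 rows>= 0.1
```

View pics/w27.png

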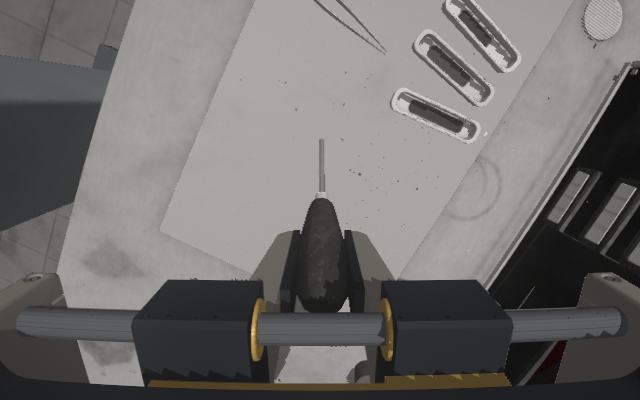

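```bash
python3 -m handwheel '[0,0.05,0,0,0,0.085,0,0,0,0.1,0,0,0.04,0.125,0,0,0.08,0.147,0,0,0.12,0.18,0,0,0.16,0.213,0,0,0.195,0.25,0,0,0.225,0.29,0,0,0.225,0.29,0,0]' - 5
python3 - <<'E'
from h import *
o,_=snap("wrist","w28",None,1)
go((540,232,205),yaw=-63.1)
E
```

```text
clock: 27.67
tcp_pos: [562.0, 186.7, 152.4]
orientation: [[0.445, 0.005, 0.896], [-0.896, -0.005, 0.445], [0.007, -1.0, 0.002]]
wrist_force: [-0.4, 0.2, -0.4]
opening: 25.9
at [561.8 187.9 153.2] yaw -63.54 clock 27.7167 open 25.4 F [ 0.2 -0.  -0.9]
(540, 232, 205) [-0.2442 -0.2604  0.0017] rows>= 1.7
turn -0.0024 rows>= 0.1
```

View pics/w28.png

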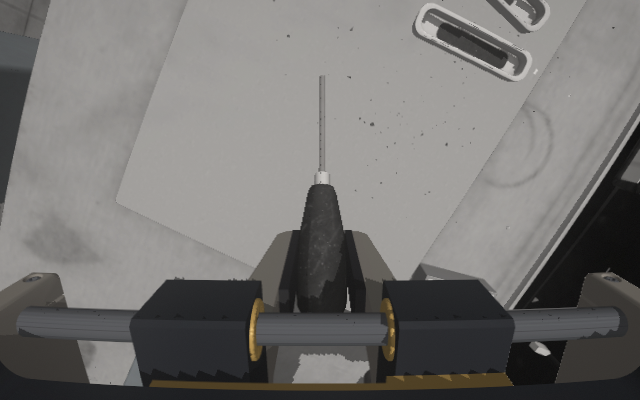

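Pivoting as planned (tip now at row 75, i.e. about 35° tilt). Continue the arc.

```bash
python3 -m handwheel '[0.025,0.04,0,0,0.05,0.085,0,0,0.07,0.13,0,0,0.085,0.18,0,0,0.1,0.22,0,0,0.11,0.25,0,0,0.11,0.27,0,0,0.11,0.275,0,0,0.11,0.275,0,0,0.11,0.275,0,0]'
python3 - <<'E'
from h import *
o,_=snap("wrist","w29",None,1)
go((540,232,96.3),yaw=-63.1)
E
```

```text
clock: 28.55
tcp_pos: [571.9, 168.3, 98.7]
orientation: [[0.446, 0.006, 0.895], [-0.895, -0.004, 0.446], [0.006, -1.0, 0.004]]
wrist_force: [-0.2, 0.5, -0.7]
opening: 25.6
at [572.  168.3  98.8] yaw -63.51 clock 28.6 open 25.3 F [-0.2  0.4 -0.5]
(540, 232, 96.3) [-0.3563  0.0102 -0.0011] rows>= 1.7
turn -0.0023 rows>= 0.1
```

View pics/w29.png

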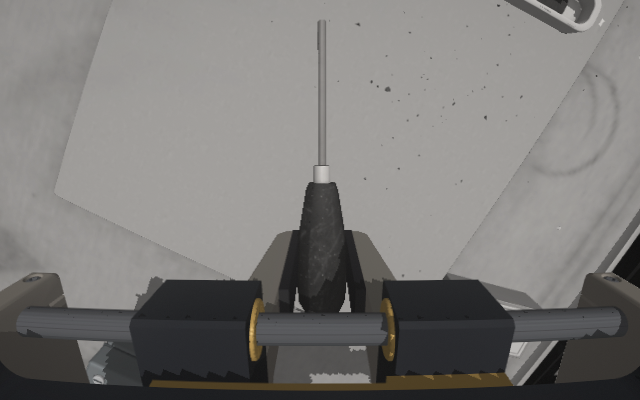

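```bash
python3 -m handwheel '[0,0.006,0,0,0,0.01,0,0,0,0.012,0,0,0,0.012,0,0]'
python3 -m handwheel '[0,0,0,0,0,0,0,0,0,0,0,0,0,0,0,0,0,0,0,0,0,0,0,0,0,0,0,0,0,0,0,0]' -1 5
python3 -m handwheel '[0,-0.02,0,0,0,-0.1,0,0,0,-0.25,0,0,0,-0.45,0,0,0,-0.6,0,0,0,-0.7,0,0,0,-0.7,0,0,0,-0.7,0,0,0,-0.7,0,0]'
python3 - <<'E'
from h import *
o,_=snap("wrist","w30",None,1);snap("side","s30",(230,120,390,280),3.7)
I=info("wrist",o);go((540,232,96.3),yaw=-63.1)
E
```

```text
clock: 28.93
tcp_pos: [572.1, 168.4, 96.5]
orientation: [[0.446, 0.007, 0.895], [-0.895, -0.004, 0.446], [0.007, -1.0, 0.004]]
wrist_force: [1.0, 0.9, 0.7]
opening: 25.7
clock: 29.6
tcp_pos: [572.1, 168.4, 96.5]
orientation: [[0.446, 0.007, 0.895], [-0.895, -0.004, 0.446], [0.007, -1.0, 0.004]]
wrist_force: [-0.9, 0.6, -0.2]
opening: 76.9
clock: 30.35
tcp_pos: [570.7, 168.5, 235.7]
orientation: [[0.446, 0.006, 0.895], [-0.895, -0.005, 0.446], [0.007, -1.0, 0.003]]
wrist_force: [-0.8, -0.9, -0.5]
opening: 92.0
at [570.5 168.5 235. ] yaw -63.52 clock 30.45 open 91.9 F [-0.7  0.1  0.3]
(540, 232, 96.3) [-0.3564  0.6912  0.0043] rows>= 3.7
turn -0.0023 rows>= 0.1
```

View pics/w30.png

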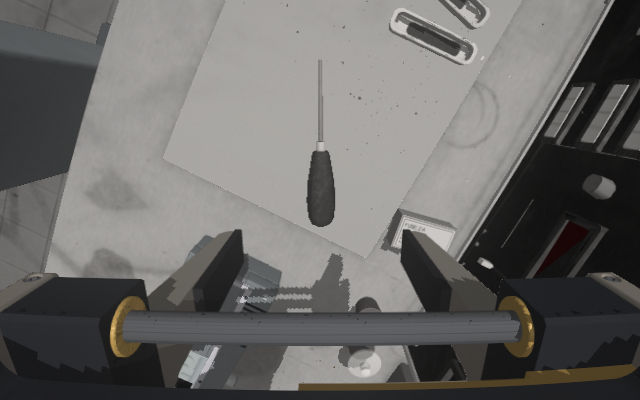

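View pics/s30.png

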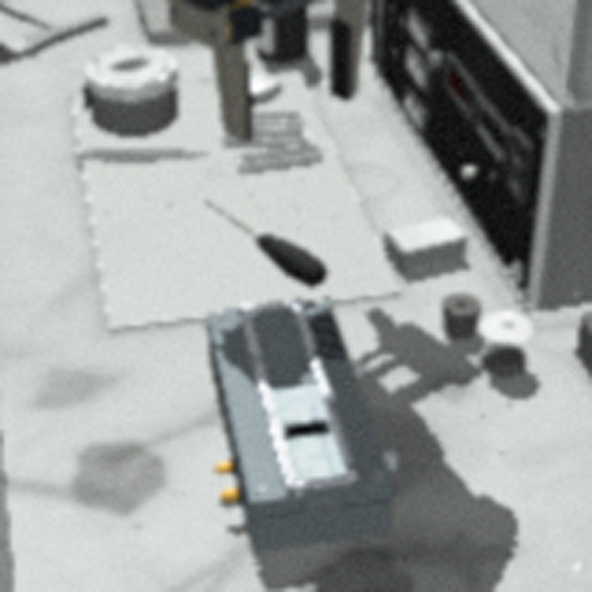

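```bash
python3 -m handwheel '[0.15,-0.2,0,0,0.3,-0.35,0,0,0.5,-0.35,-0.03,0.03,0.7,-0.35,-0.06,0.06,0.9,-0.35,-0.1,0.1,1,-0.35,-0.15,0.13,1,-0.35,-0.2,0.16,1,-0.35,-0.2,0.16]'
python3 - <<'E'
from h import *
go((522,-135,290),yaw=-92)
E
```

```text
clock: 31.12
tcp_pos: [622.4, -31.3, 304.3]
orientation: [[-0.047, 0.0, 0.999], [-0.999, -0.006, -0.047], [0.006, -1.0, 0.001]]
wrist_force: [0.2, 0.2, 0.9]
opening: 92.1
at [622.4 -31.3 304.3] yaw -92.72 clock 31.1167 open 92.1 F [0.2 0.2 0.9]
(522, -135, 290) [ 0.5414  0.0743 -0.4771] rows>= 3.5
turn -0.004 rows>= 0.1
```

```bash
python3 -m handwheel '[0.15,0,-0.15,0,0.3,0.02,-0.28,0,0.45,0.05,-0.4,0,0.54,0.074,-0.477,0,0.54,0.074,-0.477,0,0.54,0.074,-0.477,0,0.54,0.074,-0.477,0]'
python3 - <<'E'
from h import *
o,_=snap("wrist","w31",(250,20,390,200),4.2);I=info("wrist",o);print(np.round(o["tcp_pos"],1))
g=cv2.cvtColor(cv2.imread("pics/w31_raw.png"),cv2.COLOR_BGR2GRAY)
print(g[60:110,322].tolist()); print(g[160:200,322].tolist())
E
```

```text
clock: 31.7
tcp_pos: [522.8, -133.0, 290.0]
orientation: [[-0.044, 0.001, 0.999], [-0.999, -0.005, -0.044], [0.005, -1.0, 0.001]]
wrist_force: [0.3, 0.5, -0.4]
opening: 91.5
[ 522.8 -133.   290. ]
[137, 137, 137, 137, 136, 136, 136, 136, 136, 136, 136, 138, 137, 138, 139, 139, 139, 139, 139, 139, 139, 139, 137, 137, 137, 134, 133, 195, 179, 180, 179, 175, 171, 169, 165, 170, 187, 185, 185, 185, 185, 184, 185, 185, 181, 171, 164, 165, 163, 176]
[168, 181, 183, 183, 183, 182, 182, 183, 182, 176, 162, 167, 173, 173, 174, 176, 177, 176, 178, 79, 135, 130, 218, 200, 198, 147, 135, 134, 135, 79, 75, 72, 72, 71, 73, 72, 74, 76, 77, 77]
```

View pics/w31.png

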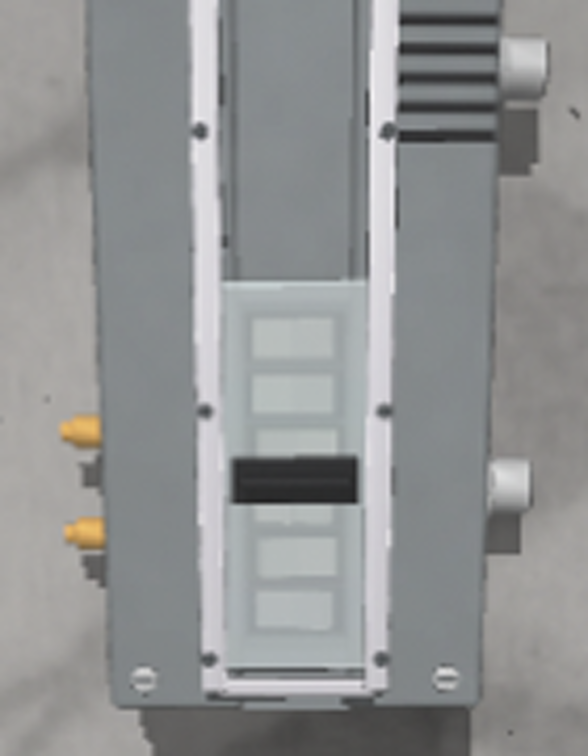

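```bash
python3 - <<'E'
from h import *
I=info("wrist")
e=onz("wrist",322,188.8,50,I)[1]; n=onz("wrist",322,178.8,53,I)[1]; f=onz("wrist",322,86.8,53,I)[1]
print(e,n,f,"len",f-n,"near above end",n-e,"far above end",f-e)
E
```

```text
-136.51630688714522 -125.23900140755475 -35.69104220931971 len 89.54795919823505 near above end 11.277305479590467 far above end 100.82526467782552
```

```bash
python3 -c "
from rig import *
print(close_job())"
```

```text
the job is handed in; nothing more can be done
None
```

I finished all the steps and handed the job in at about 31.8 s of the 69 s allowed; the hand-in gave no verdict.

- **Grip:** I picked the awl up by its handle. The tool can only point straight down, so I pressed the butt on the instrument's front edge to swing the awl in a light grip, tip about 65° down.
- **Shutter open:** I pushed it by its rib until it met its stop at about 4 N.
- **Paddle rocker:** It is the fourth from the +y end of the row. I pressed its front end; the highest reading was about 11 N, more than the 5 N needed because I pressed until it seated. The picture afterwards showed it tipped to the front.
- **Shutter shut and awl laid down:** I drew the shutter back to its stop at about 5.5 N. I then laid the awl flat on the glass plate, almost where it started, and let go.

**Last checks:**
- **Shutter:** The near edge was 11.3 mm from the module's end and the far edge 100.8 mm, against 11 and 101 mm when fully shut.
- **Awl:** It lay flat on the plate, released and well clear of the module.
- **Other rockers:** The four I could see stood as before right after the press; the rocker nearest the front-left end was out of that picture. I only saw them through the clear shutter after that.
- **Bystanders:** The ones in the last pictures looked unmoved, but I did not measure them. I did not look at the rest again.

**What disagreed:**
- I first took the paddle to be the third rocker, hidden under the rib. Opening the shutter showed it was the fourth, and I corrected this before pressing anything.
- The side camera put the tip's height out by up to about 10 mm, so I set heights by light contact instead.

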